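Fit the last wheel of a trolley side and press on both axle caps

TASK

Finish the trolley side that is clamped on the tilting stand: slide the loose small wheel fully onto the thinner axle, its raised hub outward, and press the toothed push-on caps straight down the axles, the larger cap on the thicker axle and the smaller cap on the thinner one, until each bites and sits tight against its wheel's hub. Do not force the board off its tilt, and leave the two tins beside it where they are.

Things in the scene. Friction and masses are not known exactly. Their poses are not given: they have to be found in the camera images.
- stand: Fixed plywood tilting stand: base 150 x 196 x 18 mm, two 145 mm high cheeks at local y = +-89 mm, star knobs outside (to y = +-114 mm). Origin: underside centre of the base. The board's pivot runs along local y, 105 mm above the origin; local -x faces roughly world +y (the robot's left). The board carries the trolley's side panel, 112 x 148 mm, its face 27 mm off the pivot.
- board (a joint): Tilt of the 150 x 160 mm board between the cheeks, rad: 0 level; as it grows, the board's top face leans toward the stand's -x side. Starts at 0.38 to 0.60, held by the clamped, very stiff pivot. Flat wooden turn-buttons, 9 mm high, hold the panel at its two upper corners.
- axle_big (a point): Tip of the thicker steel axle: 13 mm diameter, square to the panel, tip domed (hemisphere). Axes: z out along the axle, y along the pivot (the stand's y), x up the slope. At the stand's y = -36 mm. The big wheel (74 mm diameter, turns freely, stays on) is already on it: its hub face (28 mm diameter) is 16 mm, its tyre's face 22 mm and the panel 42 mm below this tip.
- axle_small (a point): Tip of the thinner steel axle: 9 mm diameter, bare at the start, 40 mm above the panel, at the stand's y = +48 mm (84 mm from the other axle); tip domed (hemisphere). Axes as for axle_big. With the small wheel fully on, that wheel's hub face is 16 mm below this tip.
- small_wheel: Loose small wheel, 54 mm diameter: black tyre and grey plastic centre, 18 mm thick at the tyre, hub (25 mm diameter) raised to 24 mm on its upper face, bore 12 mm, 70 g. Origin: centre of the flat underside, z toward the raised hub. Starts lying flat on the bench, hub up. Fully on, its origin is 40 mm below the thin axle's tip.
- big_cap: Larger push-on axle cap: domed steel, 30 mm diameter, 21 mm high (straight side up to 16 mm), open underneath, 72 g. Origin: centre of the open underside, z toward the dome. Starts in the red dish, dome up. Inside are four sprung one-way teeth that slope up and inward and guide the axle's tip from up to 2 mm off centre. Home: origin 16 mm below the axle's tip, on the hub.
- small_cap: Smaller push-on axle cap for the thinner axle: 25 mm diameter, otherwise as the larger one (21 mm high, same teeth, same pushing force, same depths), 57 g.
- big_cap_top (a point): Top of the larger cap's dome, 21 mm above its origin. Both caps: the teeth meet the axle when the origin is 6 to 8 mm below its tip; pushing the cap on from there takes 9 to 14 N (up to 20 N off centre) until it stops on the hub; a cap let go half-way is not home. Pulling off takes 15 to 25 N.
- small_cap_top (a point): Top of the smaller cap's dome, 21 mm above its origin.
- dish: Oblong red dish that holds the two caps, fixed, 75 x 226 x 36 mm, its long side along its own y. Origin: underside centre; inner floor 4 to 5 mm above it. Walls slope in to about 52 mm apart near the floor, so fingers fit beside a cap only along the dish's length.
- wax_tin: Yellow round tin, 72 mm diameter, 41 mm high, bystander, loose. Origin: underside centre.
- stain_tin: Brown round tin, 56 mm diameter, 63 mm high, bystander, loose. Origin: underside centre.
There are look-alikes about, which are no part of the job. What is shaped like the big_cap but turquoise is not meant.

How it is judged:
By the outcome, as a careful person would: the job done as asked, in the order asked, and still so for the second after the job is handed in, with the robot touching nothing.
It also fails if it takes over 67 s, if anything falls off the work surface, if the arm or the gripper's body presses on something with over 40 N, if the wrist force passes 120 N, or if a joint passes its speed limit or range.

ROBOT

A 6-joint arm with a two-finger parallel gripper is mounted at the origin on the work surface; the furniture and walls round the work are solid. World frame = base frame: x ahead of the robot, y to its left, z up, the work surface at z = 0. Lengths are in mm, angles in rad, forces in N, time in s.
With the tool pointing down it reaches from about 275 to 1000 mm from the base axis. Payload 8.4 kg.
Tool frame: the origin (TCP) lies on the mounting face of the last link; the fingertips stand 173 mm ahead of it and the grasp point (between the pads) lies 155 mm ahead of it; z points along the fingers, y is the line along which they close (so a half turn about z gives the same grasp; the last joint's range is limited). The gripper opens to 85 mm and grips with 20 to 120 N. Pads are 22 mm wide; open, the fingers measure 114 mm over their backs; the gripper's body (76 mm by 85 mm) begins 54 mm behind the grasp point. The pads swing forward as they close: fully open they stand 13 mm farther back than shut.
Start: joints at [1.147, 0.353, 1.633, -0, 1.155, -0.002], TCP at [255.876, 570.225, 404.681] pointing down, gripper open.
Joint ranges: [-2.63, 2.63], [-0.92, 2.1], [0.06, 2.66], [-1.3, 4.44], [0, 2.69], [-3.02, 3.02]. Speed limits (rad/s): [2.22, 2.22, 2.79, 3.14, 3.14, 3.14].

INTERFACE

Orientations are given as [roll, pitch, yaw] about the fixed x, y, z axes, in that order (R = Rz(yaw) Ry(pitch) Rx(roll)).
In Python, from rig import r gives the robot as it stands.
- The arm moves only by the tool apply_moves, never from a script. Its argument "deltas" is a list of rows, each an object with "claw": the gripper command: -1 is fully open, 1 is shut, values between are in proportion; "delta_pos": the shift along the tool's x, y, z in cm, a list of three; "yaw": the turn about the tool's z in rad. In form: [{"claw": claw, "delta_pos": [tx, ty, tz], "yaw": yaw}, ...]. A call has 1 to 8 rows; each row shifts and turns the commanded pose from where the row before left it, along the tool's axes as they then stand; what a row does not reach is not made up. A row lasts 1/8 s, in which the tool goes at most 62.5 mm and 10.7 degrees, less where a joint would pass 70% of its speed; a pose out of reach is approached as far as the arm can. A call with a gripper value outside its range is refused whole. The fingers move at their own pace and stop on an object; "grip_force" is the grip in N (left out, the last holds). Time passes only in rows, so rows that do not move let the fingers close. It gives the time, the measured TCP pose, the force, the opening and the grip force at its end, in the units of the state.
- r.sense(): the state, without advancing time (a new reading comes with each control period).
- r.grab_frame(name): name is "side" or "top" or "wrist"; returns a dict with "img" (400x640x3 uint8, blue, green, red), "z_map" (400x640 float32, mm along the optical axis (not along the pixel's ray), 0 where there is no reading), "fx", "fy", "cx", "cy" (pixels), "eye" and "rotation" of the camera in the world; the wrist camera has in their place "T_tool_cam" (4x4, takes a point from camera to tool coordinates, whose origin is the TCP and whose axes are the flange's). Camera axes: x right, y up, looking along -z (the intrinsics and any distortion apply to the point x, -y, -z); pixel columns grow to the right and rows downward; lengths in mm; the calibration is good to about 2 mm. A picture is of the moment at which its call begins: read the wrist's pose just before it.
- r.sign_off(): hands the job in; it is judged then, once.
The state is a dict: "clock": time; "qpos": joint angles; "qvel": joint speeds; "joint_efforts": joint torques, N m; "eef_pos": TCP position; "tcp_rot": TCP orientation; "contact_force": force on the tool from outside, world axes, zero at the start; "wrist_torque": the same for the moment, N m; "opening": opening from 0.0 (shut) to 1.0 (fully open); "grasp_force": force on a finger pad.
Only numpy, scipy, OpenCV 4.12 (cv2) and the standard library are available. Lean on these libraries where they do the work, as an engineer would, in place of code of your own. Each camera call takes 0.05 s, during which the arm holds its last target. There are 200 camera calls.

## Working session

There is one attempt and no reset: what is moved stays moved. The work goes in short steps, Python scripts to look and compute and a tool call to move; the robot and the scene stay as the last step left them, time stands still between calls to the robot, and variables do not carry over. Pictures are saved under pics/ and viewed, at most 10 in all, crops included, and the job is handed in when it is done.

Besides the shell and the picture viewer there is one more tool, called after "Request:" as name([rows], argument=value, ...), one row to a line, values as JSON. apply_moves: Moves the arm, as the interface text tells. Its arguments: {"type":"object","properties":{"deltas":{"type":"array"},"grip_force":{"type":"number"}},"required":["deltas"]}

```bash
mkdir -p pics; ls; python3 - <<'E'
from rig import r
import cv2,numpy as np,pickle
s=r.sense();print(s)
F={n:r.grab_frame(n) for n in("side","top","wrist")}
pickle.dump((s,F),open("f0.pkl","wb"))
for n,f in F.items():
    print(n,{k:v for k,v in f.items() if k not in("img","z_map")})
cv2.imwrite("pics/a.png",np.vstack([F["side"]["img"],F["top"]["img"]])[:, :])
im=np.hstack([F["side"]["img"],F["top"]["img"]]);
cv2.imwrite("pics/top0.png",F["top"]["img"]);cv2.imwrite("pics/side0.png",F["side"]["img"])
E
```

```text
pics
{'clock': 0.0, 'qpos': array([ 1.14660514e+00,  3.53624782e-01,  1.63411443e+00, -3.53876940e-05,
        1.15523853e+00, -2.39572036e-03]), 'qvel': array([ 0.00088061,  0.00084549, -0.00141308, -0.00183771,  0.0003957 ,
        0.00098376]), 'joint_efforts': array([ 6.05377465e-06, -6.05241108e+01, -3.42066765e+01,  4.01804550e-05,
        9.31218354e-03,  7.88691608e-06]), 'eef_pos': array([255.77993745, 570.00585983, 403.98455556]), 'tcp_rot': array([-3.14020749e+00,  2.90377016e-05,  2.71981151e+00]), 'contact_force': array([ 0.06773389, -0.61461518, -0.36050657]), 'wrist_torque': array([-0.03551668,  0.01248864, -0.00025172]), 'grasp_force': 0.0, 'opening': 0.9938998705779343}
side {'fx': 489.39561796005296, 'fy': 489.39561796005296, 'cx': 313.5241490213708, 'cy': 206.2828970843577, 'eye': array([1025.51504977, -192.96912591,  955.78626662]), 'rotation': array([ 0.6529682 , -0.00813531,  1.23312208])}
top {'fx': 517.3711834900081, 'fy': 517.3711834900081, 'cx': 317.1476095417757, 'cy': 189.40760907024517, 'eye': array([ 276.77000912,    1.31036462, 1163.32504253]), 'rotation': array([ 0.12520757,  0.03705479, -1.57649652])}
wrist {'fx': 297.9205855872656, 'fy': 297.9205855872656, 'cx': 320.9322405689947, 'cy': 196.9208606999995, 'T_tool_cam': array([[-4.99618758e-04,  9.60146083e-01,  2.79498211e-01,
         7.20786449e+01],
       [ 9.99999502e-01,  2.38222205e-04,  9.69202596e-04,
        -8.45257100e-02],
       [ 8.63993396e-04,  2.79498556e-01, -9.60145724e-01,
         3.04575280e+01],
       [ 0.00000000e+00,  0.00000000e+00,  0.00000000e+00,
         1.00000000e+00]])}
```

View pics/top0.png

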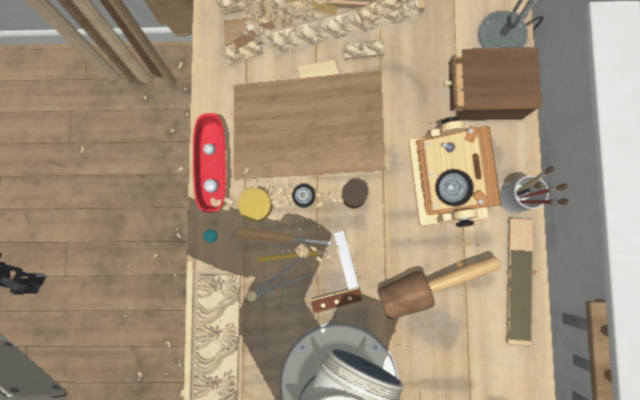

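View pics/side0.png

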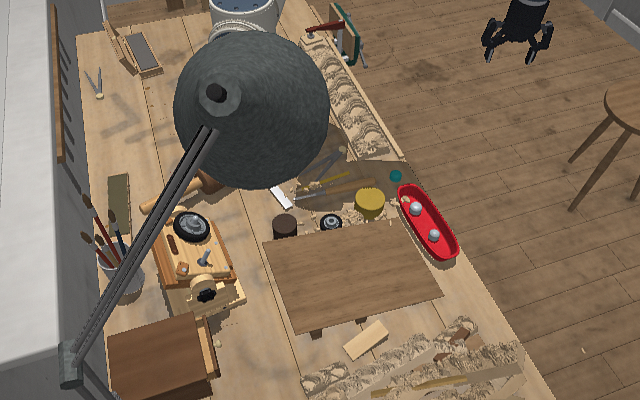

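The top view shows the dish at (210,160) with the caps at (209,149) and (210,185), and a turquoise decoy at (210,236), outside the dish. The yellow tin is at (255,203), the wheel at (303,195), the brown tin at (354,192), the stand at (455,175) with its big wheel at (454,187), and the thin axle at (447,146). The side view agrees; a lamp hangs in front of it.

```bash
cat > h.py <<'E'
import numpy as np,cv2
from scipy.spatial.transform import Rotation as R
def Rm(e): return R.from_euler('xyz',e).as_matrix()
def cam(f,s=None):
    if 'eye' in f: return Rm(f['rotation']),np.array(f['eye'])
    T=f['T_tool_cam'];Rt=Rm(s['tcp_rot']);return Rt@T[:3,:3],Rt@T[:3,3]+s['eef_pos']
def ray(f,u,v,s=None):
    Rc,e=cam(f,s);d=np.stack([(np.asarray(u)-f['cx'])/f['fx'],-(np.asarray(v)-f['cy'])/f['fy'],-np.ones(np.shape(u))],-1)
    return e,d@Rc.T
def onz(f,u,v,z,s=None):
    e,d=ray(f,u,v,s);return e+d*((z-e[2])/d[...,2])[...,None]
def cloud(f,s=None):
    v,u=np.mgrid[0:400,0:640];e,d=ray(f,u,v,s);P=e+d*f['z_map'][...,None];P[f['z_map']<=0]=np.nan;return P
def proj(f,P,s=None):
    Rc,e=cam(f,s);c=(np.asarray(P)-e)@Rc;return np.stack([f['cx']-f['fx']*c[...,0]/c[...,2],f['cy']+f['fy']*c[...,1]/c[...,2]],-1)
def near(A,B,s=None):
    # closest point of two rays
    (a,d),(b,e)=A,B;M=np.stack([d,-e],1);t=np.linalg.lstsq(M,b-a,rcond=None)[0];p,q=a+d*t[0],b+e*t[1];return (p+q)/2,np.linalg.norm(p-q)
E
python3 - <<'E'
from h import *;import pickle
s,F=pickle.load(open("f0.pkl","rb"));np.set_printoptions(suppress=True,precision=1)
P=cloud(F['top'])
for n,(u,v) in dict(cap1=(209,149),cap2=(210,185),ytin=(255,203),whl=(303,195),btin=(354,192),bigw=(454,187),axs=(447,146),panel=(310,125),dark=(495,80),lampb=(505,30),pot=(530,190),saw=(345,260),teal=(210,236),bench=(280,290),mallet=(405,295),dishrim=(200,120),cheek=(485,150),carve=(300,20)).items(): print(n,P[v,u])
S=cloud(F['side']);print('lamp',S[110,250],S[160,200],S[100,320],S[40,250],S[250,130])
# board plane
for w,nm in((P,'top'),(S,'side')):
    m=(np.abs(w[...,0]-0)<2000)&(w[...,2]>25)&(w[...,1]<-150)&(w[...,1]>-420)&(w[...,0]>200)&(w[...,0]<480)
    print(nm,m.sum(),np.nanmin(w[m],0),np.nanmax(w[m],0))
c=np.hstack([cv2.resize(F['top']['img'][110:235,400:525],None,fx=3.2,fy=3.2,interpolation=2),cv2.resize(F['top']['img'][110:235,180:305],None,fx=3.2,fy=3.2,interpolation=2)]);cv2.imwrite('pics/crop1.png',c)
E
```

```text
cap1 [nan nan nan]
cap2 [433.  282.9  24. ]
ytin [389.5 178.1  43.6]
whl [411.2  75.8  -1.2]
btin [408.9 -37.4  65. ]
bigw [ 405.2 -227.3  161.2]
axs [ 486.6 -217.3  159.2]
panel [559.4  56.5  54.6]
dark [ 634.9 -331.8  111.5]
lampb [ 773.9 -381.3   42.5]
pot [ 396.  -366.6  175.8]
saw [264.7 -17.4   8.5]
teal [319.3 282.1  18. ]
bench [199.3 127.5  -0.7]
mallet [ 193.6 -138.3   77.4]
dishrim [580.7 306.9  31.4]
cheek [ 480.8 -295.3  143. ]
carve [828.6  82.   -0.6]
lamp [ 739.3 -142.   701.9] [ 739.6 -187.8  662. ] [675.2 -60.5 637.9] [ 625.3 -113.4  684.6] [ 745.7 -268.5  576.4]
top 7832 [ 200. -420.   25.] [ 480.  -150.2  340.3]
side 5356 [ 200.6 -420.    25.1] [ 480.  -150.5  339.5]
```

View pics/crop1.png

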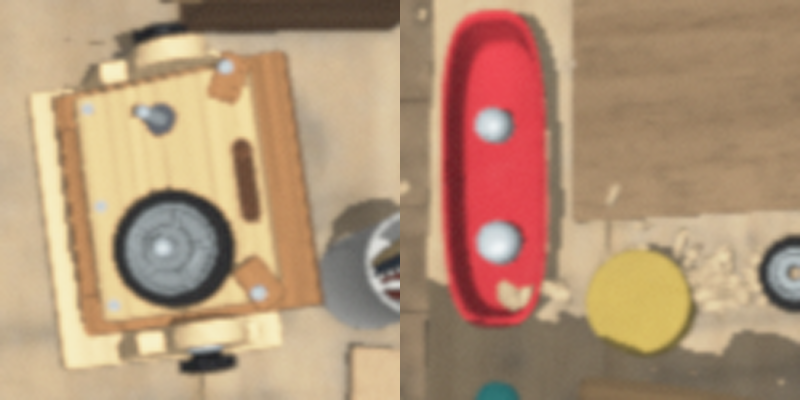

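The crop shows two caps in the dish. The lower one at (498,243), top-view (210,186), looks larger than the upper one at (493,125), top-view (209,149). The turquoise look-alike lies outside the dish. Next I'll measure the geometry.

```bash
python3 - <<'E'
from h import *;import pickle
s,F=pickle.load(open("f0.pkl","rb"));np.set_printoptions(suppress=True,precision=2)
P=cloud(F['top']);S=cloud(F['side'])
# panel plane by RANSAC in ROI, top
def plane(Q):
    best=None;rng=np.random.default_rng(0)
    for _ in range(500):
        a=Q[rng.choice(len(Q),3,False)];n=np.cross(a[1]-a[0],a[2]-a[0]);l=np.linalg.norm(n)
        if l<1e-6: continue
        n/=l
        if n[2]<0:n=-n
        k=np.abs((Q-a[0])@n)<2
        if best is None or k.sum()>best.sum():best=k
    Q=Q[best];c=Q.mean(0);n=np.linalg.svd(Q-c)[2][2];n*=np.sign(n[2]);return n,c,len(Q)
for nm,p,roi in(('top',P,(slice(140,205),slice(428,475))),('side',S,None)):
    Q=p[roi].reshape(-1,3) if roi else p.reshape(-1,3)
    Q=Q[~np.isnan(Q[:,0])];m=(Q[:,0]>350)&(Q[:,0]<510)&(Q[:,1]<-170)&(Q[:,1]>-330)&(Q[:,2]>90)&(Q[:,2]<200);Q=Q[m]
    n,c,k=plane(Q);print(nm,n,c,k,'tilt',np.arccos(n[2]),'dir',np.degrees(np.arctan2(n[1],n[0])))
# circular masks
def blob(f,mask,lo):
    n,l,st,ce=cv2.connectedComponentsWithStats(mask.astype(np.uint8))
    return [(ce[i].round(1),st[i,4],st[i,2:4]) for i in range(1,n) if st[i,4]>lo]
for nm in('top','side'):
    im=F[nm]['img'];hsv=cv2.cvtColor(im,cv2.COLOR_BGR2HSV).astype(int);h,sa,v=hsv[...,0],hsv[...,1],hsv[...,2]
    yy,xx=np.mgrid[0:400,0:640]
    red=((h<8)|(h>172))&(sa>150)&(v>90);print(nm,'red',blob(F[nm],red,200))
    yel=(h>20)&(h<32)&(sa>120)&(v>90);print('yel',blob(F[nm],yel,300))
    box=(xx>190)&(xx<232)&(yy>115)&(yy<212) if nm=='top' else (xx>400)&(xx<460)&(yy>185)&(yy<262)
    print('caps',blob(F[nm],box&(sa<90)&(v>90),15))
    blk=(v<75)&(sa<110);print('black',[b for b in blob(F[nm],blk,100) if b[1]<4000])
# slab
print('slab z',np.nanmedian(P[90:165,250:370,2]),'corners',onz(F['top'],np.array([235,383,235,383]),np.array([86,70,177,168]),55))
E
```

```text
top [-0.06  0.49  0.87] [ 458.07 -228.24  126.05] 1255 tilt 0.5149141945015322 dir 96.74604024620598
side [-0.05  0.49  0.87] [ 459.58 -233.4   129.29] 1507 tilt 0.5131675347853587 dir 95.98900623517125
top red [(array([208.7, 159.7]), np.int32(2340), array([31, 98], dtype=int32))]
yel [(array([254.6, 204.2]), np.int32(816), array([33, 32], dtype=int32))]
caps [(array([192.5, 169.5]), np.int32(225), array([11, 96], dtype=int32)), (array([227.9, 163. ]), np.int32(635), array([14, 96], dtype=int32)), (array([208.9, 148.8]), np.int32(104), array([12, 11], dtype=int32)), (array([210.5, 185.3]), np.int32(152), array([14, 14], dtype=int32)), (array([215.1, 202.1]), np.int32(47), array([10,  8], dtype=int32))]
black [(array([455.8, 187.2]), np.int32(311), array([36, 35], dtype=int32)), (array([304.4, 195.5]), np.int32(124), array([22, 23], dtype=int32)), (array([ 19.4, 280. ]), np.int32(813), array([45, 32], dtype=int32)), (array([365.4, 366. ]), np.int32(583), array([65, 34], dtype=int32))]
side red [(array([429.1, 222.3]), np.int32(1960), array([63, 78], dtype=int32))]
yel [(array([369.8,
[... 693 characters left out ...]
 (array([605., 137.]), np.int32(620), array([72, 74], dtype=int32)), (array([325.6, 163. ]), np.int32(249), array([42, 31], dtype=int32)), (array([ 71.3, 176.8]), np.int32(159), array([21, 34], dtype=int32)), (array([586.6, 185.6]), np.int32(165), array([35, 45], dtype=int32)), (array([189. , 228.8]), np.int32(459), array([37, 32], dtype=int32)), (array([329.3, 222.6]), np.int32(155), array([23, 17], dtype=int32)), (array([283.2, 233.7]), np.int32(143), array([25, 14], dtype=int32)), (array([205.9, 295.1]), np.int32(167), array([20, 15], dtype=int32))]
slab z 52.39100971017774 corners [[ 650.91  223.58   55.  ]
 [ 681.58 -105.84   55.  ]
 [ 445.72  220.65   55.  ]
 [ 461.76 -101.1    55.  ]]
```

```bash
python3 - <<'E'
from h import *;import pickle
s,F=pickle.load(open("f0.pkl","rb"));np.set_printoptions(suppress=True,precision=1)
T,D=F['top'],F['side']
for n,a,b,z in(('big',(210.5,185.3),(415.5,207.9),18),('small',(208.9,148.8),(433.5,234.7),18),('wheel',(304.2,195.4),(329.3,222.6),18)):
    print(n,near(ray(T,*a),ray(D,*b)),'onz top',onz(T,*a,z),'side',onz(D,*b,z))
P=cloud(T);S=cloud(D)
hs=cv2.cvtColor(T['img'],cv2.COLOR_BGR2HSV).astype(int);m=((hs[...,0]<8)|(hs[...,0]>172))&(hs[...,1]>150)&(hs[...,2]>90)
m[:, :190]=0;ys,xs=np.nonzero(m);q=onz(T,xs,ys,30)[:,:2];print('dish',cv2.minAreaRect(q.astype(np.float32)))
# axle tips: highest points above the plane
n=np.array([-.055,.49,.87]);n/=np.linalg.norm(n);c=np.array([458.5,-230,127.5])
Y=np.cross([0,0,1],-n*[1,1,0]);Y/=np.linalg.norm(Y);X=np.cross(Y,n);print('X',X,'Y',Y)
for nm,C,lo in(('top',P,0),('side',S,0)):
    h=(C-c)@n;x=(C-c)@X;y=(C-c)@Y
    m=(h>25)&(h<60)&(abs(x)<60)&(abs(y)<85)&(C[...,2]>100)
    Q=np.c_[np.array([x[m],y[m],h[m]]).T,np.argwhere(m)[:,::-1]]
    print(nm,len(Q));print(Q[np.argsort(-Q[:,2])][:24])
    m=(abs(h)<3);print('panel ext',np.nanpercentile(x[m&(abs(y)<80)&(abs(x)<90)],[1,99]),np.nanpercentile(y[m&(abs(x)<50)&(abs(y)<110)],[1,99]))
E
```

```text
big (array([433.6, 284.3,  14.5]), np.float64(0.4632533015511479)) onz top [433.1 283.3  18. ] side [435.9 282.8  18. ]
small (array([517.6, 289.4,  13.9]), np.float64(0.41022224768374127)) onz top [516.8 288.6  18. ] side [519.8 287.1  18. ]
wheel (array([408.1,  71.7,  16.7]), np.float64(0.7010492890874743)) onz top [408.1  71.9  18. ] side [408.9  71.   18. ]
dish ((484.462646484375, 284.5926208496094), (221.48878479003906, 68.21011352539062), 1.3922133445739746)
X [ 0.1 -0.9  0.5] Y [ 1.   0.1 -0. ]
top 142
[[  4.8 -48.6  43.1 450.  185. ]
 [  3.6 -56.2  42.8 450.  189. ]
 [  4.1 -52.4  42.8 450.  187. ]
 [  6.5 -48.8  42.3 451.  185. ]
 [  4.8  30.6  42.3 444.  145. ]
 [  2.7  31.1  42.  443.  145. ]
 [  5.4 -54.5  41.6 451.  188. ]
 [  1.8 -51.9  41.6 449.  187. ]
 [  6.  -50.7  41.5 451.  186. ]
 [  0.  -49.6  40.9 448.  186. ]
 [  9.3 -53.1  40.9 453.  187. ]
 [  3.3 -54.1  40.9 450.  188. ]
 [  0.9 -55.6  40.5 449.  189. ]
 [  4.7 -56.2  40.1 451.  189. ]
 [  7.1 -52.7  39.9 452.  187. ]
 [  7.7 -48.9  39.8 452.  185. ]
 [  4.3  33.   39.7 444.  144. ]
 [  8.7 -54.9  39.6 45
[... 387 characters left out ...]
]
 [  3.2  32.9  42.  209.  249. ]
 [  2.4 -50.8  41.8 196.  217. ]
 [  3.2 -48.1  41.7 196.  218. ]
 [  5.6 -53.8  41.5 194.  216. ]
 [  0.9 -48.4  41.4 197.  218. ]
 [ -1.3 -54.4  40.8 197.  216. ]
 [  3.7 -51.9  40.5 195.  217. ]
 [  7.6 -46.6  40.5 194.  219. ]
 [  2.8 -54.8  40.4 195.  216. ]
 [  5.   33.8  40.3 208.  250. ]
 [  4.   31.3  40.2 208.  249. ]
 [  5.2 -46.9  40.1 195.  219. ]
 [ -3.  -52.3  40.  198.  217. ]
 [  2.7  33.7  40.  209.  250. ]
 [ -2.2 -49.7  39.9 198.  218. ]
 [  7.5  35.7  39.8 207.  251. ]
 [  0.9  35.5  39.  210.  251. ]
 [  5.7 -50.7  39.  194.  218. ]
 [ -0.1  32.8  38.7 210.  250. ]
 [  5.1  29.9  38.6 207.  249. ]]
panel ext [-51.3  58.2] [-86.8  79.1]
```

The larger cap is at about (434,284) and the smaller at about (517,289). The wheel is at about (408,72). The panel tilt is 0.514, with the pivot along 6.3° from world x. I'll fetch the wheel first.

```bash
cat >> h.py <<'E'
def plan(s,tgt,ang=None):
    "tool-frame shift in cm to world TCP tgt; yaw for finger line at ang deg"
    Rt=Rm(s['tcp_rot']);d=(Rt.T@(np.array(tgt)-s['eef_pos']))/10
    y=Rt[:,1];a=np.degrees(np.arctan2(y[1],y[0]));o=''
    if ang is not None:
        e=(a-ang+90)%180-90;o=' yaw %+.3f'%np.radians(e)   # tool z down: +yaw lowers world angle
    print('at',s['eef_pos'].round(1),'finger',round(a,1),'cm',d.round(2),o,'F',s['contact_force'].round(1),'open',round(s['opening'],3),'grip',round(s['grasp_force'],1),'t',round(s['clock'],2))
E
python3 -c "
from h import *;from rig import r
plan(r.sense(),[408,72,300],6.3)"
```

```text
at [255.8 570.1 404.1] finger 65.8 cm [-34.28 -39.2   10.46]  yaw +1.039 F [ 0.7 -0.4 -0.6] open 0.996 grip 0.0 t 0.15
```

Request:
apply_moves([
  {"claw": -1, "delta_pos": [-3.8, -4.3, 0], "yaw": 0},
  {"claw": -1, "delta_pos": [-3.8, -4.3, 0], "yaw": 0},
  {"claw": -1, "delta_pos": [-3.8, -4.3, 0], "yaw": 0},
  {"claw": -1, "delta_pos": [-3.8, -4.3, 0], "yaw": 0},
  {"claw": -1, "delta_pos": [-3.8, -4.3, 1], "yaw": 0},
  {"claw": -1, "delta_pos": [-3.8, -4.3, 2], "yaw": 0},
  {"claw": -1, "delta_pos": [-3.8, -4.3, 3], "yaw": 0},
  {"claw": -1, "delta_pos": [-3.8, -4.3, 3], "yaw": 0},
])

```text
clock: 1.15
eef_pos: [391.5, 134.1, 316.3]
tcp_rot: [3.141, 0.001, 2.72]
contact_force: [0.6, 0.7, -0.6]
opening: 0.999
grasp_force: 0.0
```

Request:
apply_moves([
  {"claw": -1, "delta_pos": [-3.8, -4.5, 1.5], "yaw": 0},
  {"claw": -1, "delta_pos": [0, 0, 0], "yaw": 0},
  {"claw": -1, "delta_pos": [0, 0, 0], "yaw": 0},
])

```text
clock: 1.52
eef_pos: [407.5, 79.0, 301.8]
tcp_rot: [3.142, -0.0, 2.718]
contact_force: [-0.7, 0.2, -0.1]
opening: 1.001
grasp_force: 0.0
```

```bash
python3 - <<'E'
from h import *;from rig import r;import pickle
s=r.sense();f=r.grab_frame('wrist');plan(s,[408,72,177],6.3)
pickle.dump((s,f),open('f1.pkl','wb'));cv2.imwrite('pics/w1.png',f['img'])
print(proj(f,[[408,72,24],[408,72,0]],s))
E
```

```text
at [407.5  79.  301.8] finger 65.7 cm [-0.34 -0.62 12.48]  yaw +1.037 F [-0.7  0.2 -0.1] open 1.001 grip 0.0 t 1.52
[[314.14851455 200.84597544]
 [314.72381845 193.43781713]]
```

View pics/w1.png

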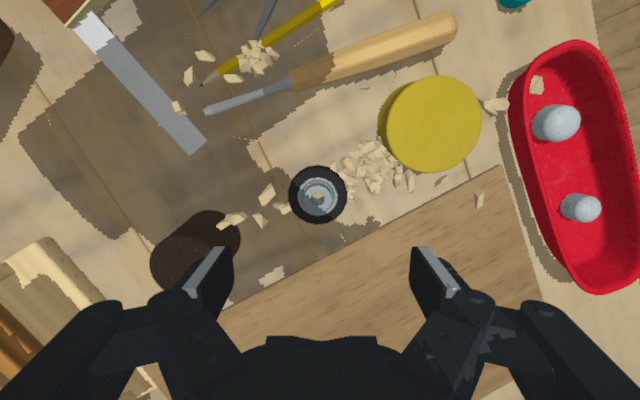

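The wrist view shows the wheel hub up at (318,195) with nothing in the fingers' way, the yellow tin at (433,124) and the brown tin at (195,250). I'll correct the wheel position from this and descend.

```bash
python3 - <<'E'
from h import *;import pickle
s,f=pickle.load(open('f1.pkl','rb'));np.set_printoptions(suppress=True,precision=1)
g=cv2.cvtColor(f['img'],cv2.COLOR_BGR2GRAY);m=(g<60).astype(np.uint8);m[230:]=0;m[:,:270]=0;m[:150]=0;m[:,370:]=0
ys,xs=np.nonzero(m);c=cv2.minEnclosingCircle(np.c_[xs,ys].astype(np.float32));print(c)
p=onz(f,c[0][0],c[0][1],16,s);print(p);plan(s,[p[0],p[1],177],6.3)
C=cloud(f,s)
print('slab z',C[230,480],C[330,330])
E
```

```text
((317.0, 194.72727966308594), 29.475540161132812)
[406.   75.5  16. ]
at [407.5  79.  301.8] finger 65.7 cm [-0.  -0.4 12.5]  yaw +1.037 F [-0.7  0.2 -0.1] open 1.001 grip 0.0 t 1.52
slab z [493.  195.3  25.1] [512.2  40.1  54.8]
```

Request:
apply_moves([
  {"claw": -1, "delta_pos": [0, -0.4, 4], "yaw": 0},
  {"claw": -1, "delta_pos": [0, 0, 4], "yaw": 0},
  {"claw": -1, "delta_pos": [0, 0, 3], "yaw": 0},
  {"claw": -1, "delta_pos": [0, 0, 1.5], "yaw": 0},
  {"claw": 0.6, "delta_pos": [0, 0, 0], "yaw": 0},
  {"claw": 0.6, "delta_pos": [0, 0, 0], "yaw": 0},
  {"claw": 0.6, "delta_pos": [0, 0, 0], "yaw": 0},
  {"claw": 0.6, "delta_pos": [0, 0, 0], "yaw": 0},
], grip_force=25)

```text
clock: 2.58
eef_pos: [406.3, 75.7, 177.5]
tcp_rot: [3.14, 0.002, 2.72]
contact_force: [0.5, 3.4, 4.2]
opening: 0.63
grasp_force: 26.3
```

Request:
apply_moves([
  {"claw": 0.6, "delta_pos": [0, 0, 0], "yaw": 0},
  {"claw": 0.6, "delta_pos": [0, 0, -4], "yaw": 0},
  {"claw": 0.6, "delta_pos": [0, 0, -4], "yaw": 0},
  {"claw": 0.6, "delta_pos": [0, 0, -4], "yaw": 0},
  {"claw": 0.6, "delta_pos": [0, 0, 0], "yaw": 0},
])

```text
clock: 3.2
eef_pos: [406.7, 75.4, 299.2]
tcp_rot: [3.139, 0.005, 2.72]
contact_force: [0.8, -0.2, -0.9]
opening: 0.628
grasp_force: 27.2
```

```bash
python3 - <<'E'
from h import *;from rig import r;import pickle
s=r.sense();f=r.grab_frame('wrist');plan(s,[408,72,300],6.3)
pickle.dump((s,f),open('f2.pkl','wb'))
D=r.grab_frame('side');T=r.grab_frame('top');pickle.dump((s,D,T),open('f2b.pkl','wb'))
d=cv2.resize(D['img'][60:260,270:470],(400,400));cv2.imwrite('pics/w2.png',np.hstack([f['img'],d])[:, :][:, 200:1000])
E
```

```text
at [406.7  75.4 299.2] finger 65.8 cm [-0.26 -0.26 -0.08]  yaw +1.039 F [ 0.8 -0.2 -0.9] open 0.628 grip 27.2 t 3.2
```

View pics/w2.png

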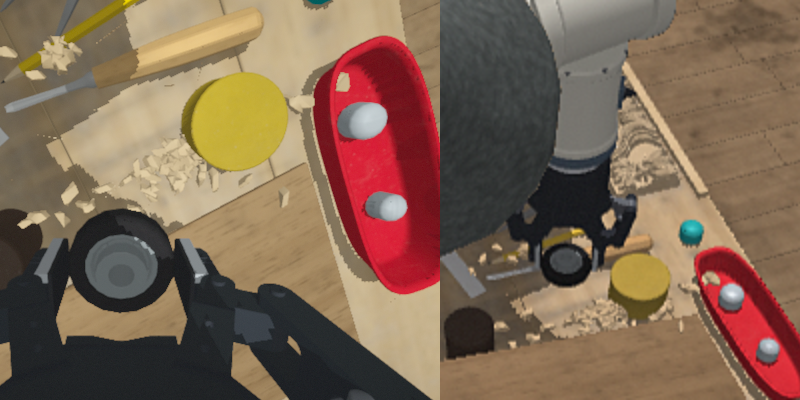

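The wrist view shows the wheel held between the pads (circle at about (122,258) in the crop), possibly tilted. I'll fit its face plane from the depth map.

```bash
cat >> h.py <<'E'
def toolcloud(f):
    T=f['T_tool_cam'];v,u=np.mgrid[0:400,0:640];d=np.stack([(u-f['cx'])/f['fx'],-(v-f['cy'])/f['fy'],-np.ones(u.shape)],-1)
    P=(d*f['z_map'][...,None])@T[:3,:3].T+T[:3,3];P[f['z_map']<=0]=np.nan;return P
E
python3 - <<'E'
from h import *;import pickle
s,f=pickle.load(open('f2.pkl','rb'));np.set_printoptions(suppress=True,precision=1,linewidth=150)
P=toolcloud(f)
for v in range(205,325,10): print(v,[ '%.0f,%.0f,%.0f'%tuple(P[v,u]) for u in (285,300,320,340,360)])
E
```

```text
205 ['-12,-33,292', '-14,-20,300', '-14,-1,299', '-14,18,299', '-14,37,299']
215 ['-24,-35,300', '23,-10,167', '24,-1,164', '23,9,167', '-24,37,298']
225 ['19,-18,165', '21,-10,160', '21,-1,159', '20,9,161', '-34,37,299']
235 ['16,-17,160', '16,-10,160', '15,-1,162', '16,9,160', '15,18,162']
245 ['11,-17,160', '10,-10,162', '11,-1,159', '9,9,164', '10,18,161']
255 ['6,-17,159', '6,-10,159', '9,-1,153', '6,9,159', '6,18,160']
265 ['nan,nan,nan', '3,-10,154', '-8,-1,174', '4,9,153', '0,19,160']
275 ['-6,-18,161', '-2,-10,154', '-8,-1,164', '-2,9,154', '-5,19,160']
285 ['-10,-18,159', '-7,-10,154', '-8,-1,154', '-7,9,153', '-11,19,160']
295 ['-17,-18,160', '-17,-11,160', '-12,-1,154', '-17,9,160', '-17,19,160']
305 ['-80,-30,239', '-22,-11,160', '-23,-1,161', '-22,9,159', '-88,33,250']
315 ['-90,-30,239', '-92,-18,241', '-94,-1,244', '-96,16,247', '-98,33,249']
```

```bash
python3 - <<'E'
from h import *;from rig import r
s=r.sense();plan(s,[455,-255,400],6.3);print(s['qpos'].round(2))
E
```

```text
at [405.3  75.3 296. ] finger 65.8 cm [-18.05 -28.1  -10.39]  yaw +1.039 F [-0.2  0.  -1. ] open 0.625 grip 27.2 t 3.35
[ 0.18  0.18  2.17 -0.    0.8  -0.97]
```

Request:
apply_moves([
  {"claw": 0.6, "delta_pos": [0, 0, -5], "yaw": 0},
  {"claw": 0.6, "delta_pos": [-1.5, -2.5, -5.4], "yaw": 0},
  {"claw": 0.6, "delta_pos": [-2.9, -4.4, 0], "yaw": 0},
  {"claw": 0.6, "delta_pos": [-2.9, -4.4, 0], "yaw": 0},
  {"claw": 0.6, "delta_pos": [-2.9, -4.4, 0], "yaw": 0},
  {"claw": 0.6, "delta_pos": [-2.9, -4.4, 0], "yaw": 0},
  {"claw": 0.6, "delta_pos": [-2.9, -4.4, 0], "yaw": 0},
  {"claw": 0.6, "delta_pos": [-2.0, -3.6, 0], "yaw": 0},
])

```text
clock: 4.35
eef_pos: [454.9, -256.7, 398.6]
tcp_rot: [3.141, -0.003, 2.719]
contact_force: [0.4, -0.2, -0.5]
opening: 0.633
grasp_force: 27.3
```

Request:
apply_moves([
  {"claw": 0.6, "delta_pos": [0, 0, 0], "yaw": 0.174},
  {"claw": 0.6, "delta_pos": [0, 0, 0], "yaw": 0.173},
  {"claw": 0.6, "delta_pos": [0, 0, 0], "yaw": 0.173},
  {"claw": 0.6, "delta_pos": [0, 0, 0], "yaw": 0.173},
  {"claw": 0.6, "delta_pos": [0, 0, 0], "yaw": 0.173},
  {"claw": 0.6, "delta_pos": [0, 0, 0], "yaw": 0.173},
  {"claw": 0.6, "delta_pos": [0, 0, 0], "yaw": 0},
])

```text
clock: 5.22
eef_pos: [454.8, -254.5, 398.9]
tcp_rot: [-3.139, -0.002, 1.682]
contact_force: [0.2, -1.2, -0.6]
opening: 0.627
grasp_force: 27.3
```

```bash
python3 - <<'E'
from h import *;from rig import r;import pickle
s=r.sense();f=r.grab_frame('wrist');plan(s,[455,-255,400],6.3)
pickle.dump((s,f),open('f3.pkl','wb'));cv2.imwrite('pics/w3.png',f['img'])
E
```

```text
at [ 454.8 -254.5  398.9] finger 6.4 cm [-0.05  0.02 -0.11]  yaw +0.001 F [ 0.2 -1.2 -0.6] open 0.627 grip 27.3 t 5.22
```

View pics/w3.png

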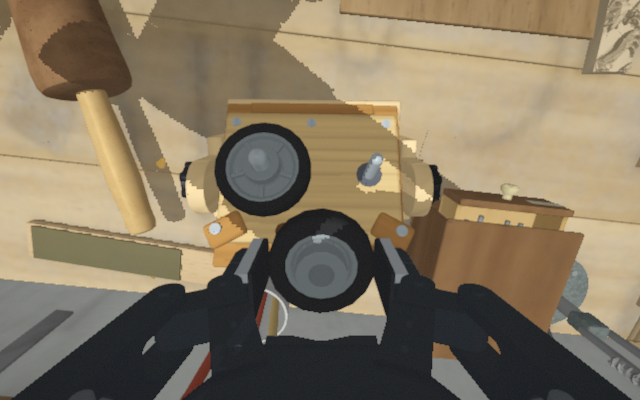

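The wrist view has the panel nearly face on, with the big axle tip at (259,157) and the thin axle tip at (377,159). The lower panel area at (330,150) is free apart from a screw at (312,122).

```bash
python3 - <<'E'
from h import *;import pickle
s,f=pickle.load(open('f3.pkl','rb'));np.set_printoptions(suppress=True,precision=2,linewidth=150)
C=cloud(f,s);Q=np.vstack([C[130:200,322:352].reshape(-1,3),C[125:150,322:360].reshape(-1,3),C[122:126,240:300].reshape(-1,3)])
Q=Q[~np.isnan(Q[:,0])];c=np.median(Q,0)
for _ in range(4):
    n=np.linalg.svd(Q-Q.mean(0))[2][2];n*=np.sign(n[2]);e=(Q-Q.mean(0))@n;Q=Q[abs(e)<2.5*e.std()+.2]
c=Q.mean(0);print('n',n,'tilt',np.arccos(n[2]),'dir',np.degrees(np.arctan2(n[1],n[0])),'c',c,len(Q),e.std())
Y=np.cross([0,0,1],-n*[1,1,0]);Y/=np.linalg.norm(Y);X=np.cross(Y,n)
h=(C-c)@n
for nm,(u0,u1,v0,v1),L in(('big',(240,280,140,175),42),('small',(358,392,148,190),40)):
    hh=h[v0:v1,u0:u1];ij=np.argwhere(hh>L-2.5)+[v0,u0];P=C[ij[:,0],ij[:,1]]
    print(nm,'max',np.nanmax(hh),len(ij),'px',ij.mean(0)[::-1],'xyz',P.mean(0),'XY',(P-c).mean(0)@X,(P-c).mean(0)@Y)
    for k in range(14,44,4):
        m=(hh>k-2)&(hh<k+2);ij=np.argwhere(m)+[v0,u0]
        if len(ij): P=C[ij[:,0],ij[:,1]]-c;print(k,len(ij),ij.mean(0)[::-1],(P@X).mean(),(P@Y).mean(), np.ptp(P@Y))
cv2.imwrite('pics/w3c.png',np.hstack([cv2.resize(f['img'][130:200,225:295],(400,400),interpolation=2),cv2.resize(f['img'][140:200,345:405],(400,400),interpolation=2)]))
E
```

```text
n [-0.05  0.5   0.87] tilt 0.5206749651772532 dir 95.27390697841021 c [ 461.42 -217.17  120.37] 3116 0.6137327776122276
big max 42.553696660793214 148 px [255.61 154.84] xyz [ 403.91 -217.54  164.56] XY 17.717350978629515 -57.301141883307515
14 283 [258.5  146.83] 0.44822419540281605 -61.731936962848415 31.028149763434
18 134 [257.6  150.77] 5.09223447217596 -61.497640312008265 31.74433790440162
22 31 [271.77 168.52] 21.0264147315357 -48.860550206050696 25.521379141049174
26 608 [260.88 161.77] 17.150145019735785 -56.55483102879742 27.406929923058158
30 41 [262.1  165.32] 21.3969517942341 -54.60701812935302 17.773712855951914
34 43 [259.95 163.05] 21.201129076157176 -55.366603547860294 12.019945485069762
38 126 [257.26 158.26] 19.25608001465774 -56.54668267107325 12.374787380749524
42 127 [255.57 154.48] 17.51732044444689 -57.30909623632345 9.168346291852572
small max 41.19039077352861 97 px [376.42 157.37] xyz [ 486.8  -210.31  162.81] XY 17.207765927971142 25.9079661195266
14 22 [368.91 171.86] 19.523512478009096 24.67558315192681 7.41957032011009
18 21 [369.52 170.48] 19.6698237175031 24.532870856251797 7.747502850657401
22 21 [370.81 168.9 ] 19.72181595897908 24.864814739902858 7.5352605302279585
26 26 [371.88 167.31] 19.927191059750474 24.944021235319493 8.521667699934007
30 25 [372.56 165.28] 19.768109900759523 24.750842650263053 7.470218952452935
34 28 [373.36 163.29] 19.721227353500087 24.616642221178758 7.799720590038593
38 101 [376.09 158.31] 17.61195236625266 25.805042408164272 8.291687360068348
42 18 [377.11 156.28] 16.93272030249482 26.137257789050157 3.495528935894889
```

View pics/w3c.png

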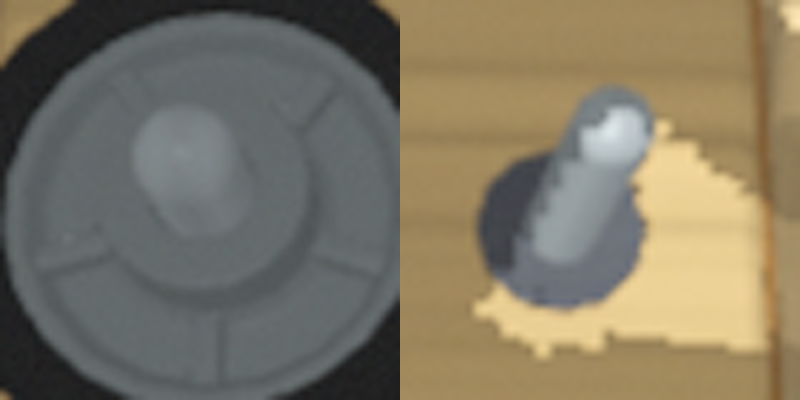

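The tips are consistent: depth patch centres are 83.3 mm apart, against 84 given. Next I'll press the wheel's flat underside lightly on the free lower part of the panel. That tilts it in the grip to the board's angle before it goes over the axle.

```bash
cat >> h.py <<'E'
_t,_d=0.518,np.radians(95.3)
n=np.array([np.sin(_t)*np.cos(_d),np.sin(_t)*np.sin(_d),np.cos(_t)])
Y=np.array([np.sin(_d),-np.cos(_d),0]);X=np.cross(Y,n)
_c=np.array([461.42,-217.17,120.37])
TS=_c+17.1*X+26.1*Y+40*n; TB=_c+17.4*X-57.6*Y+42*n
Z=np.array([0,0,1.])
E
python3 - <<'E'
from h import *;from rig import r
np.set_printoptions(suppress=True,precision=1)
print('n',n,'X',X,'Y',Y,'TS',TS,'TB',TB)
s=r.sense();U=TS-40*n-42*X-10*Y
plan(s,U+14*n+45*n+164*Z,5.3);plan(s,U+14*n+164*Z)
Rt=Rm(s['tcp_rot']);print('tool n',Rt.T@n,'tool X',Rt.T@X)
E
```

```text
n [-0.   0.5  0.9] X [ 0.1 -0.9  0.5] Y [1.  0.1 0. ] TS [ 487.  -209.8  163.6] TB [ 403.5 -216.8  165.5]
at [ 454.8 -254.6  399.2] finger 6.5 cm [8.7 2.8 7.6]  yaw +0.021 F [ 0.1 -1.4 -1.9] open 0.624 grip 27.3 t 5.28
at [ 454.8 -254.6  399.2] finger 6.5 cm [ 6.4  2.8 11.5]  F [ 0.1 -1.4 -1.9] open 0.624 grip 27.3 t 5.28
tool n [ 0.5  0.  -0.9] tool X [-0.9 -0.  -0.5]
```

Request:
apply_moves([
  {"claw": 0.6, "delta_pos": [4.4, 1.4, 0], "yaw": 0.02},
  {"claw": 0.6, "delta_pos": [4.3, 1.4, 0], "yaw": 0},
  {"claw": 0.6, "delta_pos": [0, 0, 3.8], "yaw": 0},
  {"claw": 0.6, "delta_pos": [0, 0, 3.8], "yaw": 0},
  {"claw": 0.6, "delta_pos": [-0.74, 0, 1.3], "yaw": 0},
  {"claw": 0.6, "delta_pos": [-0.74, 0, 1.3], "yaw": 0},
  {"claw": 0.6, "delta_pos": [0, 0, 0], "yaw": 0},
])

```text
clock: 6.15
eef_pos: [475.6, -180.9, 298.6]
tcp_rot: [-3.141, -0.0, 1.661]
contact_force: [0.6, 0.5, -0.4]
opening: 0.631
grasp_force: 27.3
```

Request:
apply_moves([
  {"claw": 0.6, "delta_pos": [-0.25, 0, 0.43], "yaw": 0},
  {"claw": 0.6, "delta_pos": [-0.25, 0, 0.43], "yaw": 0},
  {"claw": 0.6, "delta_pos": [-0.15, 0, 0.26], "yaw": 0},
  {"claw": 0.6, "delta_pos": [0, 0, 0], "yaw": 0},
])

```text
clock: 6.65
eef_pos: [476.4, -185.6, 288.3]
tcp_rot: [3.14, -0.002, 1.66]
contact_force: [0.3, 10.5, 4.7]
opening: 0.632
grasp_force: 25.5
```

```bash
cat >> h.py <<'E'
def face(f,box,zlo,zhi):
    P=toolcloud(f)[box[0]:box[1],box[2]:box[3]].reshape(-1,3);P=P[(P[:,2]>zlo)&(P[:,2]<zhi)];return P
def pfit(Q,tol=1.2,seed=0):
    rng=np.random.default_rng(seed);b=None
    for _ in range(400):
        a=Q[rng.choice(len(Q),3,False)];m=np.cross(a[1]-a[0],a[2]-a[0]);l=np.linalg.norm(m)
        if l<20: continue
        k=abs((Q-a[0])@(m/l))<tol
        if b is None or k.sum()>b.sum(): b=k
    q=Q[b];c=q.mean(0);m=np.linalg.svd(q-c)[2][2];m*=-np.sign(m[2]);return m,c,len(q)
E
python3 - <<'E'
from h import *;from rig import r;import pickle
np.set_printoptions(suppress=True,precision=2)
s=r.sense();f=r.grab_frame('wrist');U=TS-40*n-42*X-10*Y
plan(s,U+14*n+164*Z,5.3);pickle.dump((s,f),open('f4.pkl','wb'))
Q=face(f,(190,340,260,385),135,185);m,c,k=pfit(Q);print(m,c,k,len(Q),'tilt',np.arctan2(m[0],-m[2]))
E
```

```text
at [ 476.4 -185.6  288.3] finger 5.1 cm [-0.15 -0.17  0.41]  yaw -0.003 F [ 0.3 10.5  4.7] open 0.632 grip 25.5 t 6.65
[ 0.25  0.02 -0.97] [  1.63  -1.02 159.74] 4528 14476 tilt 0.24949103958969973
```

Request:
apply_moves([
  {"claw": 0.6, "delta_pos": [0.05, 0, 0.2], "yaw": 0},
  {"claw": 0.6, "delta_pos": [0.05, 0, 0.2], "yaw": 0},
  {"claw": 0.6, "delta_pos": [0, 0, 0.15], "yaw": 0},
  {"claw": 0.6, "delta_pos": [0, 0, 0], "yaw": 0},
])

```text
clock: 7.2
eef_pos: [476.7, -185.1, 283.1]
tcp_rot: [3.139, -0.0, 1.661]
contact_force: [1.2, 5.6, 3.0]
opening: 0.63
grasp_force: 25.5
```

```bash
python3 - <<'E'
from h import *;from rig import r;import pickle
np.set_printoptions(suppress=True,precision=2)
s=r.sense();f=r.grab_frame('wrist');U=TS-40*n-42*X-10*Y
plan(s,U+14*n+164*Z,5.3);pickle.dump((s,f),open('f5.pkl','wb'))
Q=face(f,(190,340,260,385),135,185);m,c,k=pfit(Q);print(m,c,k,len(Q),'tilt',np.arctan2(m[0],-m[2]))
E
```

```text
at [ 476.7 -185.1  283.1] finger 5.2 cm [-0.19 -0.2  -0.11]  yaw -0.002 F [1.2 5.6 3. ] open 0.63 grip 25.5 t 7.2
[ 0.42  0.03 -0.91] [  1.78  -0.85 159.46] 4666 14507 tilt 0.4309490969100289
```

Request:
apply_moves([
  {"claw": 0.6, "delta_pos": [0.05, 0, 0.2], "yaw": 0},
  {"claw": 0.6, "delta_pos": [0.0, 0, 0.1], "yaw": 0},
  {"claw": 0.6, "delta_pos": [0, 0, 0], "yaw": 0},
])

```text
clock: 7.62
eef_pos: [476.7, -184.8, 280.7]
tcp_rot: [3.139, 0.0, 1.661]
contact_force: [-1.4, 5.3, 10.8]
opening: 0.63
grasp_force: 25.3
```

```bash
python3 - <<'E'
from h import *;from rig import r;import pickle
np.set_printoptions(suppress=True,precision=2)
s=r.sense();f=r.grab_frame('wrist')
Q=face(f,(190,340,260,385),135,185);m,c,k=pfit(Q);print(m,c,k,len(Q),'tilt',np.arctan2(m[0],-m[2]))
P=toolcloud(f);print('hub',[P[v,320] for v in range(235,300,6)])
Rt=Rm(s['tcp_rot'])
# wheel underside centre when at origin: assume tyre face centre c (tool)
u=np.array([0,0,164.])+14*np.array([-np.sin(0),0,0])
U=TS+8*n   # underside 8mm above tip
plan(s,U+14*n+164*Z,5.3);pickle.dump((s,f),open('f6.pkl','wb'));cv2.imwrite('pics/w6.png',f['img'])
E
```

```text
[ 0.49  0.03 -0.87] [  2.8   -1.26 159.06] 4429 14477 tilt 0.513599046333397
hub [array([ 15.41,  -1.4 , 159.12]), array([ 13.57,  -1.39, 156.48]), array([  6.57,  -1.43, 164.67]), array([ -2.74,  -1.49, 176.56]), array([ -4.87,  -1.49, 173.81]), array([ -8.08,  -1.49, 173.15]), array([-10.52,  -1.48, 171.15]), array([ -1.04,  -1.38, 149.68]), array([ -2.58,  -1.37, 147.23]), array([-10.42,  -1.41, 154.45]), array([-12.1 ,  -1.4 , 152.11])]
at [ 476.7 -184.8  280.7] finger 5.2 cm [-1.5   0.81 -6.6 ]  yaw -0.002 F [-1.4  5.3 10.8] open 0.63 grip 25.3 t 7.62
```

View pics/w6.png

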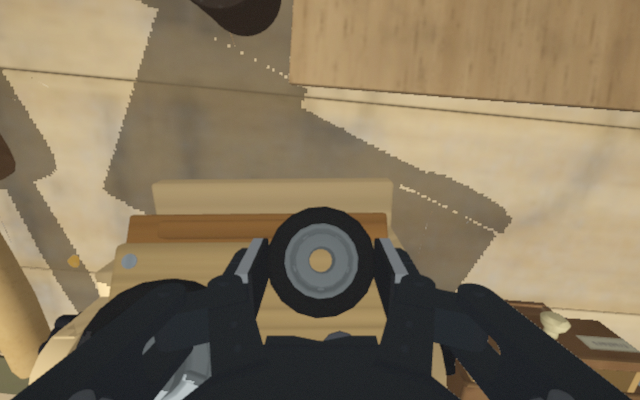

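The wheel now lies flush at tilt 0.51, centred at (320,260) with the bore visible. I'll find the bore axis in the tool frame, then move over the thin axle.

```bash
python3 - <<'E'
from h import *;import pickle
np.set_printoptions(suppress=True,precision=2)
s,f=pickle.load(open('f6.pkl','rb'));Q=face(f,(190,340,260,385),135,185);m,c,k=pfit(Q)
T=f['T_tool_cam']
def hit(u,v,off):
    d=T[:3,:3]@np.array([(u-f['cx'])/f['fx'],-(v-f['cy'])/f['fy'],-1]);p0=c+off*m;return T[:3,3]+d*((p0-T[:3,3])@m)/(d@m)
hh=(Q-c)@m;print('hist',np.histogram(hh,np.arange(-20,12,2)))
hsv=cv2.cvtColor(f['img'],cv2.COLOR_BGR2HSV);g=hsv[...,2]
# tyre outer circle
mk=np.zeros(g.shape,np.uint8);mk[(g<70)]=1;mk[:, :262]=0;mk[:,381:]=0;mk[:206]=0;mk[330:]=0
n_,l,st,ce=cv2.connectedComponentsWithStats(mk);i=l[222,320];ys,xs=np.nonzero(l==i)
up=ys<300;e=cv2.fitEllipse(cv2.convexHull(np.c_[xs,ys][up&(xs>272)&(xs<370)].astype(np.int32)));print('tyre ell',e)
br=((hsv[...,1]>90)&(g>140)).astype(np.uint8);br[:245]=0;br[276:]=0;br[:,300:][:, 45:]=0;br[:,:300]=0;ys,xs=np.nonzero(br);print('bore px',xs.mean(),ys.mean(),len(xs))
for u,v in((320.5,260),e[0]): print(hit(u,v,0),hit(u,v,6))
for o in (6,-18): print(o,hit(xs.mean(),ys.mean(),o))
E
```

```text
hist (array([1329, 2703,  341,   19,   14,   24,   59,  369, 1367, 3403, 2398,
        147,  900, 1068,   95]), array([-20, -18, -16, -14, -12, -10,  -8,  -6,  -4,  -2,   0,   2,   4,
         6,   8,  10]))
tyre ell ((320.6693115234375, 261.7273254394531), (107.61618041992188, 110.0761947631836), 0.11802893131971359)
bore px 320.18428184281845 260.07859078590786 369
[  2.54  -1.17 158.91] [  5.38  -1.16 153.62]
[  1.83  -1.09 158.52] [  4.71  -1.08 153.24]
6 [  5.35  -1.3  153.6 ]
-18 [ -6.02  -1.39 174.75]
```

```bash
python3 - <<'E'
from h import *;from rig import r
np.set_printoptions(suppress=True,precision=3)
s=r.sense();Rt=Rm(s['tcp_rot']);u0=np.array([-6.2,-1.5,174.6])
w=s['eef_pos']+Rt@u0-TS;print('rel tip XYn',w@X,w@Y,w@n)
for k in(10,-10): plan(s,TS+k*n-Rt@u0,5.3)
print('tool n',Rt.T@n)
E
```

```text
rel tip XYn -45.46013088294178 -8.940602551466068 -40.269669513432326
at [ 476.7 -184.8  280.7] finger 5.2 cm [-1.46  0.92 -6.62]  yaw -0.002 F [-1.8  4.4 11. ] open 0.625 grip 25.3 t 7.67
at [ 476.7 -184.8  280.7] finger 5.2 cm [-2.45  0.91 -4.88]  yaw -0.002 F [-1.8  4.4 11. ] open 0.625 grip 25.3 t 7.67
tool n [ 0.495  0.001 -0.869]
```

Request:
apply_moves([
  {"claw": 0.6, "delta_pos": [1.25, 0, -2.2], "yaw": 0},
  {"claw": 0.6, "delta_pos": [1.25, 0, -2.2], "yaw": 0},
  {"claw": 0.6, "delta_pos": [-2, 0.46, -1.1], "yaw": 0},
  {"claw": 0.6, "delta_pos": [-1.96, 0.46, -1.1], "yaw": 0},
  {"claw": 0.6, "delta_pos": [0, 0, 0], "yaw": 0},
  {"claw": 0.6, "delta_pos": [0, 0, 0], "yaw": 0},
])

```text
clock: 8.43
eef_pos: [486.1, -199.1, 344.4]
tcp_rot: [-3.141, -0.001, 1.66]
contact_force: [0.4, -0.4, -1.0]
opening: 0.626
grasp_force: 27.1
```

```bash
python3 - <<'E'
from h import *;from rig import r;import pickle
np.set_printoptions(suppress=True,precision=2)
s=r.sense();f=r.grab_frame('wrist');pickle.dump((s,f),open('f7.pkl','wb'))
Q=face(f,(190,340,260,385),135,185);m,c,k=pfit(Q);print(m,c,k,'tilt',np.arctan2(m[0],-m[2]))
Rt=Rm(s['tcp_rot']);u0=np.array([-6.2,-1.5,174.6]);plan(s,TS+10*n-Rt@u0,5.3);print('tip px exp',proj(f,TS,s))
cv2.imwrite('pics/w7.png',cv2.resize(f['img'][200:320,250:390],None,fx=4,fy=4,interpolation=2))
E
```

```text
[ 0.45  0.03 -0.89] [  1.86  -1.31 158.73] 4606 tilt 0.4659014719787205
at [ 486.1 -199.1  344.4] finger 5.1 cm [ 0.03  0.16 -0.25]  yaw -0.004 F [ 0.4 -0.4 -1. ] open 0.626 grip 27.1 t 8.43
tip px exp [322.9  262.57]
```

View pics/w7.png

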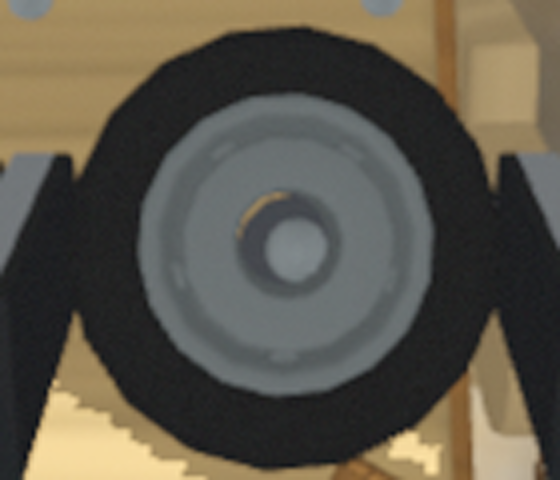

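Through the bore the axle tip shows at crop (297,248), against the bore centre at (288,244). I'll shift 1.3 mm in tool y and lower along the axle.

Request:
apply_moves([
  {"claw": 0.6, "delta_pos": [0, 0.14, 0], "yaw": 0},
  {"claw": 0.6, "delta_pos": [-0.25, 0, 0.43], "yaw": 0},
  {"claw": 0.6, "delta_pos": [-0.25, 0, 0.43], "yaw": 0},
  {"claw": 0.6, "delta_pos": [-0.25, 0, 0.43], "yaw": 0},
  {"claw": 0.6, "delta_pos": [0, 0, 0], "yaw": 0},
])

```text
clock: 9.1
eef_pos: [488.3, -206.1, 331.6]
tcp_rot: [-3.141, -0.0, 1.661]
contact_force: [0.2, -0.6, -0.7]
opening: 0.623
grasp_force: 27.1
```

Request:
apply_moves([
  {"claw": 0.6, "delta_pos": [-0.2, 0, 0.35], "yaw": 0},
  {"claw": 0.6, "delta_pos": [-0.2, 0, 0.35], "yaw": 0},
  {"claw": 0.6, "delta_pos": [0, 0, 0], "yaw": 0},
])

```text
clock: 9.48
eef_pos: [488.8, -210.1, 324.9]
tcp_rot: [-3.141, -0.0, 1.661]
contact_force: [0.8, -0.4, -0.6]
opening: 0.631
grasp_force: 27.1
```

```bash
python3 - <<'E'
from h import *;from rig import r;import pickle
np.set_printoptions(suppress=True,precision=2)
s=r.sense();f=r.grab_frame('wrist');pickle.dump((s,f),open('f8.pkl','wb'))
Q=face(f,(190,340,260,385),135,185);m,c,k=pfit(Q);print(m,c,k,'tilt',np.arctan2(m[0],-m[2]))
Rt=Rm(s['tcp_rot']);u0=np.array([-6.2,-1.5,174.6]);w=s['eef_pos']+Rt@u0-TS;print('rel tip XYn',w@X,w@Y,w@n);plan(s,TS)
hc=cloud(f,s);h=(hc-TS)@n;q=((hc-TS)@X)**2+((hc-TS)@Y)**2
print('height near axis',np.nanmax(h[(q<25)&(h<25)]))
E
```

```text
[ 0.45  0.04 -0.89] [  1.97  -0.72 158.8 ] 4530 tilt 0.46754534683528814
rel tip XYn -0.8841337019740241 0.17807021003092438 -14.826745358236792
at [ 488.8 -210.1  324.9] finger 5.2 cm [ 0.04 -0.17 16.13]  F [ 0.8 -0.4 -0.6] open 0.631 grip 27.1 t 9.47
height near axis 8.503557501514079
```

Request:
apply_moves([
  {"claw": 0.6, "delta_pos": [-0.2, 0, 0.35], "yaw": 0},
  {"claw": 0.6, "delta_pos": [0, 0, 0], "yaw": 0},
  {"claw": -0.6, "delta_pos": [0, 0, 0], "yaw": 0},
  {"claw": -0.6, "delta_pos": [0, 0, 0], "yaw": 0},
  {"claw": -0.6, "delta_pos": [0, 0, 0], "yaw": 0},
  {"claw": -0.6, "delta_pos": [0.6, 0, -2], "yaw": 0},
  {"claw": -0.6, "delta_pos": [2, 0, -4], "yaw": 0},
  {"claw": -0.6, "delta_pos": [0, 0, 0], "yaw": 0},
])

```text
clock: 10.52
eef_pos: [487.5, -185.6, 384.5]
tcp_rot: [3.137, 0.002, 1.662]
contact_force: [0.2, -0.8, -0.2]
opening: 0.798
grasp_force: 0.0
```

```bash
python3 - <<'E'
from h import *;from rig import r;import pickle
np.set_printoptions(suppress=True,precision=2)
s=r.sense();f=r.grab_frame('wrist');pickle.dump((s,f),open('f9.pkl','wb'));plan(s,TS)
hc=cloud(f,s);h=(hc-TS)@n;x=(hc-TS)@X;y=(hc-TS)@Y;q=np.hypot(x,y)
print('tip',proj(f,TS,s))
for a,b in((0,3),(6.5,12),(14,19),(20,26)):
    m=(q>a)&(q<b)&(h>-45)&(h<10);print(a,b,m.sum(),np.nanpercentile(h[m],[5,25,50,75,95]) if m.sum() else '')
m=(q<28)&(h>-26)&(h<-20)
for lo,hi in((-3,5),(-18,-13),(-24,-19),(-42,-37)):
    m=(h>lo)&(h<hi)&(q<35);print(lo,hi,m.sum(),x[m].mean(),y[m].mean())
cv2.imwrite('pics/w9.png',f['img'])
E
```

```text
at [ 487.5 -185.6  384.5] finger 5.2 cm [-2.36 -0.38 22.09]  F [ 0.2 -0.8 -0.2] open 0.798 grip 0.0 t 10.53
tip [317.09 250.79]
0 3 60 [-1.83 -0.97 -0.55  0.04  0.66]
6.5 12 576 [-26.66 -16.68 -16.14 -15.59 -14.85]
14 19 863 [-26.35 -24.69 -23.89 -22.62 -21.31]
20 26 1347 [-24.18 -22.76 -22.13 -21.6  -20.9 ]
-3 5 113 -0.4494497012619708 0.291023172223299
-18 -13 646 -1.007237296119951 -1.184723282272193
-24 -19 2088 -0.32622108026132896 -1.125197995352845
-42 -37 1562 6.037409319453318 -5.059149133983977
```

The small wheel is fully on: its hub face is 16.1 mm below the tip and its tyre face 22 mm. Next is the larger cap.

```bash
python3 - <<'E'
from h import *;from rig import r
plan(r.sense(),[434,276,300],5.3)
E
```

```text
at [ 487.  -185.9  382.9] finger 5.2 cm [46.49 -1.11  8.22]  yaw -0.002 F [-0.  -0.6 -0.4] open 0.798 grip 0.0 t 10.57
```

Request:
apply_moves([
  {"claw": -0.3, "delta_pos": [5.8, -0.1, 0], "yaw": 0},
  {"claw": -0.3, "delta_pos": [5.8, -0.2, 0], "yaw": 0},
  {"claw": -0.3, "delta_pos": [5.8, -0.2, 0], "yaw": 0},
  {"claw": -0.3, "delta_pos": [5.8, -0.2, 0], "yaw": 0},
  {"claw": -0.3, "delta_pos": [5.8, -0.2, 0], "yaw": 0},
  {"claw": -0.3, "delta_pos": [5.8, -0.2, 2], "yaw": 0},
  {"claw": -0.3, "delta_pos": [5.8, 0, 3], "yaw": 0},
  {"claw": -0.3, "delta_pos": [5.8, 0, 3], "yaw": 0},
])

```text
clock: 11.58
eef_pos: [434.0, 271.5, 302.6]
tcp_rot: [-3.141, 0.0, 1.661]
contact_force: [1.1, -0.1, 0.3]
opening: 0.651
grasp_force: 0.0
```

Request:
apply_moves([
  {"claw": -0.3, "delta_pos": [0, 0, 0], "yaw": 0},
  {"claw": -0.3, "delta_pos": [0, 0, 0], "yaw": 0},
])

```text
clock: 11.82
eef_pos: [434.2, 269.7, 303.3]
tcp_rot: [-3.14, 0.001, 1.662]
contact_force: [0.0, 0.2, 0.6]
opening: 0.645
grasp_force: 0.0
```

```bash
python3 - <<'E'
from h import *;from rig import r;import pickle
np.set_printoptions(suppress=True,precision=1)
s=r.sense();f=r.grab_frame('wrist');pickle.dump((s,f),open('f10.pkl','wb'))
print(proj(f,[[434,284,14],[517,289,14]],s));cv2.imwrite('pics/w10.png',f['img'])
C=cloud(f,s)
for p in([434,284],[517,288]):
    d=np.hypot(C[...,0]-p[0],C[...,1]-p[1]);m=(d<22)&(C[...,2]>13)&(C[...,2]<40);Q=C[m];t=Q[Q[:,2]>np.percentile(Q[:,2],85)]
    print(m.sum(),'top',t.mean(0),'ext',np.percentile(Q,[1,99],0))
plan(s,[434,284,175],5.3)
E
```

```text
[[323.9 176.7]
 [417.4 179.5]]
900 top [431.5 286.2  25.4] ext [[418.2 271.9  14.4]
 [445.6 299.4  26.2]]
644 top [516.4 289.2  25.2] ext [[504.1 279.3  14.2]
 [526.5 302.1  25.9]]
at [434.2 269.7 303.3] finger 5.2 cm [ 1.4  0.1 12.8]  yaw -0.002 F [0.  0.2 0.6] open 0.645 grip 0.0 t 11.82
```

View pics/w10.png

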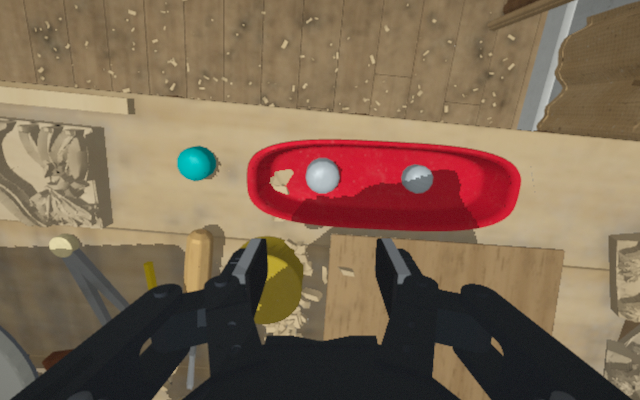

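The wrist view shows the larger cap at (322,176), the smaller at (417,178), both silver and inside the dish. The turquoise look-alike is at (196,163), outside it. I'll take the (322,176) one, which extends about 28 mm in depth.

```bash
python3 - <<'E'
from h import *;from rig import r;import pickle
np.set_printoptions(suppress=True,precision=1)
for k in ('f1.pkl','f10.pkl','f2.pkl','f9.pkl'):
    s,f=pickle.load(open(k,'rb'));P=toolcloud(f)
    for sg in(-1,1):
        m=(P[...,1]*sg>15)&(P[...,1]*sg<60)&(abs(P[...,0])<16)&(P[...,2]>130)&(P[...,2]<185)
        Q=P[m];
        if len(Q): print(k,round(s['opening'],2),sg,len(Q),'tip z',np.percentile(Q[:,2],[90,99]),'inner y',np.percentile(Q[:,1]*sg,[1,5]),'x',np.percentile(Q[:,0],[1,99]))
plan(r.sense(),[432,285.6,184],5.3)
E
```

```text
f1.pkl 1.0 -1 1864 tip z [154.2 159.1] inner y [42.7 42.8] x [-9.5 12.7]
f1.pkl 1.0 1 1866 tip z [154.3 159.4] inner y [41.9 42. ] x [-9.6 12.6]
f10.pkl 0.65 -1 1872 tip z [160.5 167.4] inner y [28.6 28.7] x [-9.9 12. ]
f10.pkl 0.65 1 1869 tip z [160.7 167.3] inner y [26.4 26.5] x [-9.9 12. ]
f2.pkl 0.63 -1 3072 tip z [161.9 167. ] inner y [15.2 16.2] x [-14.6  15.2]
f2.pkl 0.63 1 2959 tip z [161.7 167.1] inner y [15.2 16.2] x [-14.3  14.9]
f9.pkl 0.8 -1 1826 tip z [158.6 164.6] inner y [34.9 35.1] x [-9.9 12.1]
f9.pkl 0.8 1 1824 tip z [158.5 164.5] inner y [32.7 32.8] x [-10.  12.]
at [434.5 269.3 303.9] finger 5.1 cm [ 1.7 -0.1 12. ]  yaw -0.003 F [-0.3 -0.1  0.7] open 0.652 grip 0.0 t 11.88
```

Request:
apply_moves([
  {"claw": -0.1, "delta_pos": [1.7, 0, 0], "yaw": 0},
  {"claw": -0.1, "delta_pos": [0, 0, 4], "yaw": 0},
  {"claw": -0.1, "delta_pos": [0, 0, 4], "yaw": 0},
  {"claw": -0.1, "delta_pos": [0, 0, 2.5], "yaw": 0},
  {"claw": -0.1, "delta_pos": [0, 0, 1.5], "yaw": 0},
  {"claw": 0.8, "delta_pos": [0, 0, 0], "yaw": 0},
  {"claw": 0.8, "delta_pos": [0, 0, 0], "yaw": 0},
  {"claw": 0.8, "delta_pos": [0, 0, 0], "yaw": 0},
], grip_force=25)

```text
clock: 12.88
eef_pos: [433.3, 287.3, 185.2]
tcp_rot: [3.14, -0.001, 1.661]
contact_force: [-1.0, -0.5, -1.0]
opening: 0.334
grasp_force: 24.7
```

Request:
apply_moves([
  {"claw": 0.8, "delta_pos": [0, 0, 0], "yaw": 0},
  {"claw": 0.8, "delta_pos": [0, 0, 0], "yaw": 0},
  {"claw": 0.8, "delta_pos": [0, 0, -3], "yaw": 0},
  {"claw": 0.8, "delta_pos": [0, 0, -5], "yaw": 0},
  {"claw": 0.8, "delta_pos": [0, 0, -5], "yaw": 0},
  {"claw": 0.8, "delta_pos": [0, 0, -4], "yaw": 0},
  {"claw": 0.8, "delta_pos": [0, 0, 0], "yaw": 0},
])

```text
clock: 13.75
eef_pos: [433.7, 287.5, 357.5]
tcp_rot: [3.136, -0.003, 1.661]
contact_force: [0.6, -0.2, -0.7]
opening: 0.338
grasp_force: 25.0
```

```bash
cat >> h.py <<'E'
def capfit(f,R0,P=None):
    "cap cylinder/dome as seen between the pads: dome points in tool frame"
    P=toolcloud(f);m=(abs(P[...,1])<R0-1)&(abs(P[...,0])<28)&(P[...,2]>135)&(P[...,2]<185);return P[m]
E
python3 - <<'E'
from h import *;from rig import r;import pickle
np.set_printoptions(suppress=True,precision=1)
s=r.sense();f=r.grab_frame('wrist');pickle.dump((s,f),open('f11.pkl','wb'))
Q=capfit(f,15);print(len(Q),np.percentile(Q,[1,50,99],0))
m=abs(Q[:,1]+.5)<2.5;q=Q[m];o=np.argsort(q[:,0])[::12];print(q[o][:,[0,2]].T)
c=TB-42*n;print('panel spot',)
U=TB-42*n-40*X+42*Y;plan(s,U+60*n+170*Z,5.3)
E
```

```text
3369 [[-13.4 -13.6 135.4]
 [  3.8   1.  160.7]
 [ 13.1  13.8 178.4]]
[[-16.  -13.6 -12.5 -11.7 -10.6  -9.6  -8.6  -8.   -7.3  -6.9  -6.4  -5.6
   -4.8  -4.2  -3.6  -3.   -2.2  -1.8  -1.1  -0.6   0.    0.5   1.1   1.8
    2.5   3.2   3.8   4.1   4.5   5.2   5.7   6.2   6.7   7.1   7.7   8.2
    8.7   9.    9.4   9.7  10.2  10.7  11.1  11.4  11.6  11.9  12.3  12.5
   12.6  12.7  12.8  12.8  12.9  13.   13.1  13.2  13.6]
 [164.7 161.9 161.1 160.7 159.9 159.2 159.4 159.2 159.  161.2 159.4 159.9
  159.4 159.4 160.1 160.1 158.7 159.9 158.7 158.8 158.6 159.7 158.6 158.4
  159.  158.7 158.6 158.9 159.1 159.8 159.9 160.  160.1 159.2 159.1 160.2
  159.2 160.8 161.1 160.3 161.6 162.7 161.9 162.4 164.2 162.3 170.1 176.2
  168.1 175.8 172.8 166.2 173.8 179.2 171.9 178.7 175. ]]
panel spot
at [433.7 287.5 357.5] finger 5.2 cm [-45.6  -3.4   2.5]  yaw -0.003 F [ 0.6 -0.2 -0.7] open 0.338 grip 25.0 t 13.75
```

```bash
cat >> h.py <<'E'
def at(s,P,g): # TCP so that tool point g sits at world P
    return P-Rm(s['tcp_rot'])@np.array(g)
E
python3 - <<'E'
from h import *;from rig import r;import pickle
s,f=pickle.load(open('f3.pkl','rb'));C=cloud(f,s)
# lower panel edge and screw in axle coordinates
for u in(290,330,360):
    q=C[96:140:2,u]-(TB-42*n);print(u,[(int(a),int(b)) for a,b in zip(q@X,q@n)])
q=C[122,312]-(TB-42*n);print('screw',q@X,q@Y,q@n)
s=r.sense();g=[-1.5,0,167.3]
for hp in(55,22,12): plan(s,at(s,TB-42*n-58*X+42*Y+hp*n,g),5.3)
E
```

```text
290 [(-121, -80), (-118, -79), (-107, -66), (-105, -66), (-66, -5), (-65, -6), (-62, -5), (-60, -6), (-59, -7), (-53, 0), (-51, 0), (-50, 0), (-47, 0), (-46, 0), (-44, 0), (-42, 0), (-40, 0), (-29, 18), (-28, 18), (-25, 19), (-23, 19), (-22, 19)]
330 [(-121, -79), (-120, -81), (-108, -65), (-106, -67), (-68, -7), (-65, -6), (-64, -7), (-61, -6), (-60, -6), (-54, 0), (-52, 0), (-50, 0), (-48, 0), (-47, 0), (-44, 1), (-43, 0), (-41, 0), (-39, 0), (-37, 0), (-36, 0), (-34, 0), (-32, 0)]Traceback (most recent call last):
  File "<stdin>", line 5, in <module>
ValueError: cannot convert float NaN to integer
```

```bash
python3 - <<'E'
from h import *;from rig import r;import pickle
s=r.sense();g=[-1.5,0,167.3]
for hp in(55,22,12): plan(s,at(s,TB-42*n-58*X+20*Y+hp*n,g),5.3)
E
```

```text
at [433.1 287.1 355.5] finger 5.2 cm [-44.12  -5.55   3.94]  yaw -0.002 F [-0.3 -0.9 -1.1] open 0.337 grip 25.0 t 13.8
at [433.1 287.1 355.5] finger 5.2 cm [-45.76  -5.55   6.8 ]  yaw -0.002 F [-0.3 -0.9 -1.1] open 0.337 grip 25.0 t 13.8
at [433.1 287.1 355.5] finger 5.2 cm [-46.25  -5.55   7.67]  yaw -0.002 F [-0.3 -0.9 -1.1] open 0.337 grip 25.0 t 13.8
```

Request:
apply_moves([
  {"claw": 0.8, "delta_pos": [-5.8, -0.7, 0], "yaw": 0},
  {"claw": 0.8, "delta_pos": [-5.8, -0.7, 0], "yaw": 0},
  {"claw": 0.8, "delta_pos": [-5.8, -0.7, 0], "yaw": 0},
  {"claw": 0.8, "delta_pos": [-5.8, -0.7, 0], "yaw": 0},
  {"claw": 0.8, "delta_pos": [-5.8, -0.7, 0], "yaw": 0},
  {"claw": 0.8, "delta_pos": [-5.8, -0.7, 0], "yaw": 0},
  {"claw": 0.8, "delta_pos": [-5.0, -0.7, 0], "yaw": 0},
  {"claw": 0.8, "delta_pos": [-4.0, -0.6, 2], "yaw": 0},
])

```text
clock: 14.8
eef_pos: [417.2, -156.2, 333.7]
tcp_rot: [3.141, 0.0, 1.66]
contact_force: [1.2, -0.1, -1.4]
opening: 0.334
grasp_force: 25.0
```

Request:
apply_moves([
  {"claw": 0.8, "delta_pos": [0, 0, 1.9], "yaw": 0},
  {"claw": 0.8, "delta_pos": [0, 0, 0], "yaw": 0},
])

```text
clock: 15.05
eef_pos: [416.3, -154.2, 313.0]
tcp_rot: [-3.137, -0.002, 1.66]
contact_force: [-0.2, -0.4, -1.2]
opening: 0.336
grasp_force: 25.0
```

```bash
python3 - <<'E'
from h import *;from rig import r;import pickle
s=r.sense();g=[-1.5,0,167.3]
for hp in(22,12): plan(s,at(s,TB-42*n-58*X+20*Y+hp*n,g),5.3)
E
```

```text
at [ 416.3 -154.2  313. ] finger 5.1 cm [-1.97  0.25  2.62]  yaw -0.004 F [-0.2 -0.4 -1.2] open 0.336 grip 25.0 t 15.05
at [ 416.3 -154.2  313. ] finger 5.1 cm [-2.47  0.26  3.49]  yaw -0.004 F [-0.2 -0.4 -1.2] open 0.336 grip 25.0 t 15.05
```

Request:
apply_moves([
  {"claw": 0.8, "delta_pos": [-1, 0.2, 1.3], "yaw": 0},
  {"claw": 0.8, "delta_pos": [-0.97, 0, 1.3], "yaw": 0},
  {"claw": 0.8, "delta_pos": [-0.15, 0, 0.26], "yaw": 0},
  {"claw": 0.8, "delta_pos": [-0.1, 0, 0.22], "yaw": 0},
  {"claw": 0.8, "delta_pos": [-0.1, 0, 0.22], "yaw": 0},
  {"claw": 0.8, "delta_pos": [0, 0, 0], "yaw": 0},
])

```text
clock: 15.8
eef_pos: [421.6, -176.5, 282.6]
tcp_rot: [3.142, -0.001, 1.66]
contact_force: [-2.5, 5.2, 6.3]
opening: 0.336
grasp_force: 25.6
```

```bash
cat >> h.py <<'E'
from scipy.optimize import least_squares
def captilt(f,Rc):
    "fit the dome sphere R given, return its centre (tool frame)"
    P=toolcloud(f);Q=P[(abs(P[...,1]+.7)<Rc-1.5)&(abs(P[...,0])<24)&(P[...,2]>140)&(P[...,2]<172)]
    Rs=(Rc**2+25)/10
    q=least_squares(lambda c:np.linalg.norm(Q-c,axis=1)-Rs,[-1,-.7,158+Rs],loss='cauchy',f_scale=.4)
    e=abs(q.fun);print('sphere c',q.x.round(2),'n',len(Q),'inl',(e<.8).sum());return q.x,Rs
E
python3 - <<'E'
from h import *;from rig import r;import pickle
s0,f0=pickle.load(open('f11.pkl','rb'));captilt(f0,15)
s=r.sense();f=r.grab_frame('wrist');pickle.dump((s,f),open('f12.pkl','wb'));c,_=captilt(f,15)
plan(s,at(s,TB-42*n-58*X+20*Y+12*n,[-1.5,0,167.3]))
E
```

```text
sphere c [ -2.39  -1.53 183.72] n 2587 inl 1649
sphere c [ -2.96  -1.55 183.53] n 2908 inl 1704
at [ 421.6 -176.5  282.6] finger 5.1 cm [-0.17 -0.17  0.46]  F [-2.5  5.2  6.3] open 0.336 grip 25.6 t 15.8
```

Request:
apply_moves([
  {"claw": 0.8, "delta_pos": [0, 0, 0.2], "yaw": 0},
  {"claw": 0.8, "delta_pos": [0, 0, 0.2], "yaw": 0},
  {"claw": 0.8, "delta_pos": [0, 0, 0.1], "yaw": 0},
  {"claw": 0.8, "delta_pos": [0, 0, 0], "yaw": 0},
], grip_force=20)

```text
clock: 16.35
eef_pos: [421.3, -175.9, 277.8]
tcp_rot: [-3.141, -0.002, 1.66]
contact_force: [-2.4, 11.0, 10.2]
opening: 0.338
grasp_force: 27.5
```

```bash
python3 - <<'E'
from h import *;from rig import r;import pickle
s=r.sense();f=r.grab_frame('wrist');pickle.dump((s,f),open('f13.pkl','wb'));c,_=captilt(f,15)
plan(s,at(s,TB-42*n-58*X+20*Y+12*n,[-1.5,0,167.3]))
P=toolcloud(f);q=P[(abs(P[...,1]+1)<2.5)&(abs(P[...,0])<24)&(P[...,2]>140)&(P[...,2]<190)];o=np.argsort(q[:,0])[::14];print(q[o][:,[0,2]].T.round(1))
E
```

```text
sphere c [ -4.25  -1.42 182.3 ] n 3370 inl 1944
at [ 421.3 -175.9  277.8] finger 5.1 cm [-0.25 -0.14 -0.02]  F [-2.4 11.  10.2] open 0.338 grip 27.5 t 16.35
[[-2.400e+01 -2.350e+01 -2.320e+01 -2.250e+01 -2.190e+01 -2.120e+01
  -1.320e+01 -1.100e+01 -9.800e+00 -8.800e+00 -8.000e+00 -7.300e+00
  -6.500e+00 -5.700e+00 -5.200e+00 -4.300e+00 -3.800e+00 -3.100e+00
  -2.600e+00 -1.900e+00 -1.400e+00 -8.000e-01 -1.000e-01  3.000e-01
   1.000e+00  1.700e+00  2.200e+00  2.900e+00  3.300e+00  4.000e+00
   4.500e+00  5.300e+00  5.700e+00  6.300e+00  6.900e+00  7.600e+00
   8.000e+00  8.600e+00  9.100e+00  9.600e+00  1.020e+01  1.070e+01
   1.100e+01  1.150e+01  1.180e+01  1.210e+01  1.250e+01  1.290e+01
   1.320e+01  1.340e+01  1.380e+01  1.410e+01  1.430e+01]
 [ 1.694e+02  1.476e+02  1.682e+02  1.700e+02  1.717e+02  1.707e+02
   1.603e+02  1.587e+02  1.578e+02  1.571e+02  1.567e+02  1.572e+02
   1.568e+02  1.564e+02  1.565e+02  1.568e+02  1.569e+02  1.574e+02
   1.575e+02  1.564e+02  1.583e+02  1.572e+02  1.580e+02  1.563e+02
   1.579e+02  1.586e+02  1.576e+02  1.592e+02  1.585e+02  1.591e+02
   1.593e+02  1.588e+02  1.599e+02  1.588e+02  1.597e+02  1.603e+02
   1.595e+02  1.604e+02  1.617e+02  1.606e+02  1.616e+02  1.628e+02
   1.631e+02  1.634e+02  1.627e+02  1.630e+02  1.647e+02  1.637e+02
   1.642e+02  1.674e+02  1.703e+02  1.671e+02  1.690e+02]]
```

Request:
apply_moves([
  {"claw": 0.8, "delta_pos": [0.14, 0, 0.08], "yaw": 0},
  {"claw": 0.8, "delta_pos": [0.14, 0, 0.08], "yaw": 0},
  {"claw": 0.8, "delta_pos": [0.14, 0, 0.08], "yaw": 0},
  {"claw": 0.8, "delta_pos": [0, 0, 0], "yaw": 0},
], grip_force=20)

```text
clock: 16.9
eef_pos: [421.7, -172.8, 275.7]
tcp_rot: [3.14, 0.001, 1.661]
contact_force: [-0.4, 2.0, 6.3]
opening: 0.332
grasp_force: 27.6
```

```bash
python3 - <<'E'
from h import *;from rig import r;import pickle
s=r.sense();f=r.grab_frame('wrist');pickle.dump((s,f),open('f14.pkl','wb'));c,_=captilt(f,15)
plan(s,at(s,TB-42*n-58*X+20*Y+12*n,[-1.5,0,167.3]))
E
```

```text
sphere c [ -5.03  -1.29 182.03] n 3215 inl 1873
at [ 421.7 -172.8  275.7] finger 5.2 cm [-0.5  -0.24 -0.23]  F [-0.4  2.   6.3] open 0.332 grip 27.6 t 16.9
```

Request:
apply_moves([
  {"claw": 0.8, "delta_pos": [0.1, 0, 0.18], "yaw": 0},
  {"claw": 0.8, "delta_pos": [0.1, 0, 0.18], "yaw": 0},
  {"claw": 0.8, "delta_pos": [0.1, 0, 0.1], "yaw": 0},
  {"claw": 0.8, "delta_pos": [0, 0, 0], "yaw": 0},
], grip_force=20)

```text
clock: 17.45
eef_pos: [421.7, -170.0, 271.2]
tcp_rot: [3.139, 0.001, 1.661]
contact_force: [0.3, 0.8, 6.7]
opening: 0.337
grasp_force: 28.8
```

```bash
python3 - <<'E'
from h import *;from rig import r;import pickle
s=r.sense();f=r.grab_frame('wrist');pickle.dump((s,f),open('f15.pkl','wb'));c,_=captilt(f,15)
plan(s,at(s,TB-42*n-58*X+20*Y+12*n,[-1.5,0,167.3]))
P=toolcloud(f);q=P[(abs(P[...,1]+1)<2.5)&(abs(P[...,0])<24)&(P[...,2]>140)&(P[...,2]<190)];o=np.argsort(q[:,0])[::14];print(q[o][:,[0,2]].round(0).astype(int).tolist())
E
```

```text
sphere c [ -7.53  -1.18 180.77] n 3359 inl 1866
at [ 421.7 -170.   271.2] finger 5.2 cm [-0.77 -0.28 -0.68]  F [0.3 0.8 6.7] open 0.337 grip 28.8 t 17.45
[[-24, 167], [-23, 167], [-23, 167], [-22, 167], [-21, 167], [-21, 169], [-20, 167], [-12, 157], [-10, 157], [-9, 156], [-9, 156], [-8, 155], [-7, 156], [-6, 156], [-5, 154], [-5, 155], [-4, 157], [-3, 155], [-3, 155], [-2, 156], [-2, 156], [-1, 155], [-1, 158], [0, 156], [0, 157], [1, 157], [1, 159], [2, 159], [3, 158], [3, 157], [3, 159], [4, 158], [4, 158], [5, 159], [5, 160], [6, 160], [6, 163], [7, 162], [8, 160], [8, 162], [9, 163], [9, 163], [10, 161], [10, 163], [11, 164], [11, 163], [11, 165], [12, 165], [12, 165], [13, 170], [13, 168], [13, 166], [13, 171]]
```

Request:
apply_moves([
  {"claw": 0.8, "delta_pos": [0, 0, 0.2], "yaw": 0},
  {"claw": 0.8, "delta_pos": [0, 0, 0.15], "yaw": 0},
  {"claw": 0.8, "delta_pos": [0, 0, 0], "yaw": 0},
], grip_force=20)

```text
clock: 17.88
eef_pos: [421.6, -169.8, 267.7]
tcp_rot: [3.139, 0.001, 1.661]
contact_force: [-0.2, 2.5, 7.8]
opening: 0.334
grasp_force: 30.4
```

```bash
python3 - <<'E'
from h import *;from rig import r;import pickle
s=r.sense();f=r.grab_frame('wrist');pickle.dump((s,f),open('f16.pkl','wb'));c,_=captilt(f,15)
plan(s,at(s,TB-42*n-58*X+20*Y+12*n,[-1.5,0,167.3]))
E
```

```text
sphere c [ -9.15  -1.16 179.47] n 3546 inl 1774
at [ 421.6 -169.8  267.7] finger 5.2 cm [-0.8  -0.26 -1.03]  F [-0.2  2.5  7.8] open 0.334 grip 30.4 t 17.88
```

Request:
apply_moves([
  {"claw": 0.8, "delta_pos": [0.03, 0, 0.2], "yaw": 0},
  {"claw": 0.8, "delta_pos": [0, 0, 0], "yaw": 0},
  {"claw": 0.8, "delta_pos": [0, 0, 0], "yaw": 0},
], grip_force=20)

```text
clock: 18.3
eef_pos: [421.6, -169.5, 265.7]
tcp_rot: [3.139, 0.001, 1.661]
contact_force: [-0.1, 2.7, 8.6]
opening: 0.336
grasp_force: 31.1
```

```bash
python3 - <<'E'
from h import *;from rig import r;import pickle
s=r.sense();f=r.grab_frame('wrist');pickle.dump((s,f),open('f17.pkl','wb'));c,_=captilt(f,15)
P=toolcloud(f)
# robust normal: rim circle pixels & view; plane fit of dome silhouette rim
img=f['img'];hsv=cv2.cvtColor(img,cv2.COLOR_BGR2HSV).astype(int)
m=((hsv[...,1]<70)&(hsv[...,2]>95)).astype(np.uint8);m[:205]=0;m[345:]=0;m[:,:275]=0;m[:,375:]=0
n_,l,st,ce=cv2.connectedComponentsWithStats(m)
for i in range(1,n_):
    if st[i,4]>80: print('blob',ce[i].round(1),st[i])
plan(s,at(s,TB-42*n-58*X+20*Y+12*n,[-1.5,0,167.3]))
np.save('img17.npy',img)
E
```

```text
sphere c [ -9.89  -1.11 178.81] n 3633 inl 1788
blob [320.9 260.7] [ 293  230   57   63 2930]
blob [280.  252.8] [275 235  15  44 349]
blob [362.9 254.4] [353 235  21  44 410]
blob [348.6 309.8] [342 301  14  18 192]
at [ 421.6 -169.5  265.7] finger 5.2 cm [-0.83 -0.26 -1.22]  F [-0.1  2.7  8.6] open 0.336 grip 31.1 t 18.3
```

```bash
python3 - <<'E'
from h import *;import pickle
for k in('f11.pkl','f17.pkl'):
    s,f=pickle.load(open(k,'rb'));P=toolcloud(f)
    q=P[(abs(P[...,1]+1.2)<3)&(abs(P[...,0])<24)&(P[...,2]>140)&(P[...,2]<185)][:,[0,2]]
    b=np.arange(-20,22,2.);print(k,[(int(a+1),round(float(np.median(q[(q[:,0]>=a)&(q[:,0]<a+2),1])),1),int(((q[:,0]>=a)&(q[:,0]<a+2)).sum())) for a in b if ((q[:,0]>=a)&(q[:,0]<a+2)).sum()>3])
    print('edge',np.percentile(q[(q[:,0]>8),0],[90,99]), q[q[:,0]>11][::6].round(1).tolist())
E
```

```text
f11.pkl [(-15, 164.2, 12), (-13, 161.5, 28), (-11, 160.3, 29), (-9, 159.6, 31), (-7, 159.4, 45), (-5, 159.3, 41), (-3, 159.2, 47), (-1, 159.3, 40), (1, 159.2, 47), (3, 158.9, 41), (5, 159.2, 51), (7, 159.8, 57), (9, 160.8, 63), (11, 162.8, 74), (13, 171.0, 160)]
edge [13.12646863 13.33302716] [[13.1, 178.9], [13.0, 179.2], [13.1, 177.4], [13.1, 177.5], [12.9, 176.5], [13.1, 176.2], [13.2, 174.5], [13.1, 174.7], [13.1, 173.3], [12.9, 173.8], [13.0, 172.3], [12.9, 172.6], [13.2, 170.3], [12.6, 171.9], [12.6, 170.7], [12.8, 170.0], [12.2, 170.1], [13.3, 167.7], [12.1, 169.1], [12.6, 168.0], [12.8, 166.3], [12.8, 166.2], [12.2, 166.4], [12.3, 166.2], [12.1, 165.5], [12.3, 165.1], [12.1, 164.2], [11.9, 164.7], [11.7, 163.9], [11.8, 163.8], [11.4, 163.6], [11.5, 163.2], [11.1, 163.0], [11.4, 162.4], [11.1, 161.8]]
f17.pkl [(-19, 164.1, 45), (-17, 162.2, 12), (-15, 160.7, 12), (-13, 158.7, 14), (-11, 156.6, 18), (-9, 154.8, 24), (-7, 154.0, 38), (-5, 153.7, 45), (-3, 154.0, 50), (-1, 154.5, 59), (1, 155.7, 61), (3, 157.1, 73), (5, 159.0, 64), (7, 161.0, 72), (9, 163.3, 68), (11, 165.9, 78), (13, 169.6, 55)]
edge [12.60036477 12.84145086] [[12.7, 171.7], [12.8, 171.3], [12.6, 170.7], [12.8, 170.0], [12.8, 168.9], [12.9, 168.5], [12.4, 168.4], [12.6, 168.0], [12.0, 168.2], [11.9, 168.5], [11.7, 167.7], [11.5, 168.1], [11.1, 167.8], [11.7, 166.3], [11.4, 165.8], [11.0, 165.5]]
```

```bash
cat >> h.py <<'E'
from scipy.spatial import cKDTree
def cap2d(f,Rc,y0=-1.2):
    "register the cap's cross-section (r,h above base) to depth points; returns theta, base centre (x,z) in tool"
    r=np.array([0,4,7,8.6,10.6,12.6,14.2,15]);h=np.array([21,20.9,20.4,19.9,18.9,17,16,14.5]);r=r*Rc/15
    pr=np.r_[np.linspace(0,Rc,120),np.full(60,Rc)];ph=np.r_[np.interp(np.linspace(0,Rc,120),r,h),np.linspace(14.5,0,60)]
    M=np.r_[np.c_[pr,ph],np.c_[-pr,ph]];P=toolcloud(f)
    q=P[(abs(P[...,1]-y0)<3)&(abs(P[...,0])<21)&(P[...,2]>140)&(P[...,2]<185)][:,[0,2]]
    q=q[~((q[:,0]<-15.5)&(q[:,1]>162.5))]
    def res(p):
        t,x,z=p;e=np.array([[np.cos(t),np.sin(t)],[np.sin(t),-np.cos(t)]])# r->(cos,sin z down), h->(sin,-cos)
        W=np.c_[x+M[:,0]*np.cos(t)+M[:,1]*np.sin(t),z+M[:,0]*np.sin(t)-M[:,1]*np.cos(t)]
        return cKDTree(W).query(q)[0]
    best=min((least_squares(res,[t,-1.5-10*np.sin(t),178],loss='soft_l1',f_scale=.5) for t in(0,.2,.4,.6,.8)),key=lambda a:a.cost)
    print('theta %.3f base x %.1f z %.1f'%tuple(best.x),'cost %.1f n %d'%(best.cost,len(q)));return best.x
E
python3 - <<'E'
from h import *;import pickle
for k in(11,12,13,14,15,16,17):
    s,f=pickle.load(open('f%d.pkl'%k,'rb'));cap2d(f,15)
E
```

```text
theta -0.063 base x -1.6 z 179.9 cost 75.9 n 755
theta -0.004 base x -2.2 z 179.8 cost 79.1 n 752
theta 0.257 base x -3.7 z 178.5 cost 78.7 n 729
theta 0.314 base x -4.5 z 178.2 cost 87.3 n 714
theta 0.556 base x -6.5 z 177.1 cost 94.8 n 717
theta 0.723 base x -7.9 z 175.6 cost 85.4 n 726
theta 0.821 base x -8.7 z 174.9 cost 91.7 n 752
```

The cross-section fit shows the cap over-rotated to about 0.8. I'll re-seat it flush on a clear part of the panel (X −47, Y 58), where the contact limits the tilt by itself.

```bash
python3 - <<'E'
from h import *;from rig import r
s=r.sense();
for hp in(32,22,10): plan(s,at(s,TB-42*n-47*X+58*Y+hp*n,[-1.6,-1.2,168]),5.3)
E
```

```text
at [ 421.6 -169.5  265.8] finger 5.2 cm [-0.78  3.66 -3.57]  yaw -0.002 F [-0.7  2.9  8. ] open 0.335 grip 31.1 t 18.35
at [ 421.6 -169.5  265.8] finger 5.2 cm [-1.28  3.66 -2.7 ]  yaw -0.002 F [-0.7  2.9  8. ] open 0.335 grip 31.1 t 18.35
at [ 421.6 -169.5  265.8] finger 5.2 cm [-1.87  3.66 -1.66]  yaw -0.002 F [-0.7  2.9  8. ] open 0.335 grip 31.1 t 18.35
```

Request:
apply_moves([
  {"claw": 0.8, "delta_pos": [0.8, 0, -2], "yaw": 0},
  {"claw": 0.8, "delta_pos": [0, 1.8, -1.57], "yaw": 0},
  {"claw": 0.8, "delta_pos": [-1.58, 1.86, 0], "yaw": 0},
  {"claw": 0.8, "delta_pos": [-0.5, 0, 0.87], "yaw": 0},
  {"claw": 0.8, "delta_pos": [-0.4, 0, 0.7], "yaw": 0},
  {"claw": 0.8, "delta_pos": [-0.1, 0, 0.18], "yaw": 0},
  {"claw": 0.8, "delta_pos": [-0.1, 0, 0.18], "yaw": 0},
  {"claw": 0.8, "delta_pos": [0, 0, 0], "yaw": 0},
], grip_force=20)

```text
clock: 19.35
eef_pos: [458.0, -184.4, 281.6]
tcp_rot: [-3.139, -0.002, 1.66]
contact_force: [-5.3, 5.9, 16.5]
opening: 0.338
grasp_force: 31.4
```

```bash
python3 - <<'E'
from h import *;from rig import r;import pickle
s=r.sense();f=r.grab_frame('wrist');pickle.dump((s,f),open('f18.pkl','wb'));cap2d(f,15)
plan(s,at(s,TB-42*n-47*X+58*Y+10*n,[-1.6,-1.2,168]),5.3)
E
```

```text
theta 0.707 base x -7.8 z 175.5 cost 83.0 n 716
at [ 458.  -184.4  281.6] finger 5.1 cm [-0.1   0.23 -0.08]  yaw -0.003 F [-5.3  5.9 16.5] open 0.338 grip 31.4 t 19.35
```

Request:
apply_moves([
  {"claw": 0.8, "delta_pos": [-0.15, 0, -0.03], "yaw": 0},
  {"claw": 0.8, "delta_pos": [-0.15, 0, -0.03], "yaw": 0},
  {"claw": 0.8, "delta_pos": [-0.1, 0, -0.0], "yaw": 0},
  {"claw": 0.8, "delta_pos": [0, 0, 0], "yaw": 0},
], grip_force=20)

```text
clock: 19.9
eef_pos: [458.3, -187.4, 281.7]
tcp_rot: [-3.139, -0.004, 1.659]
contact_force: [-2.1, 12.8, 10.6]
opening: 0.334
grasp_force: 30.6
```

```bash
python3 - <<'E'
from h import *;from rig import r;import pickle
s=r.sense();f=r.grab_frame('wrist');pickle.dump((s,f),open('f19.pkl','wb'));cap2d(f,15)
plan(s,at(s,TB-42*n-47*X+58*Y+10*n,[-1.6,-1.2,168]),5.3)
E
```

```text
theta 0.556 base x -5.9 z 176.1 cost 87.5 n 718
at [ 458.3 -187.4  281.7] finger 5.1 cm [ 0.16  0.24 -0.07]  yaw -0.004 F [-2.1 12.8 10.6] open 0.334 grip 30.6 t 19.9
```

```bash
python3 - <<'E'
from h import *;import pickle
for k,b in((17,(-8.7,-1.2,174.9)),(18,(-7.8,-1.2,175.5)),(19,(-5.9,-1.2,176.1))):
    s,f=pickle.load(open('f%d.pkl'%k,'rb'));w=s['eef_pos']+Rm(s['tcp_rot'])@np.array(b)-(TB-42*n);print(k,w@X,w@Y,w@n)
s,f=pickle.load(open('f19.pkl','rb'))
for y0 in(-7,-4,-1,2,5): cap2d(f,15 if abs(y0+1)<1 else np.sqrt(225-(y0+1)**2),y0)
E
```

```text
17 -68.7869307428983 21.489450797300933 -4.689733202443126
18 -46.579073611213616 55.63775330065001 0.2183786253682598
19 -46.31924952164289 55.57189233104116 -0.5759630666591349
theta 0.533 base x -6.0 z 176.3 cost 99.9 n 670
theta 0.533 base x -5.8 z 176.1 cost 85.1 n 702
theta 0.552 base x -5.8 z 176.1 cost 92.1 n 769
theta 0.576 base x -6.0 z 176.1 cost 88.4 n 752
theta 0.496 base x -6.0 z 176.5 cost 184.5 n 658
```

Request:
apply_moves([
  {"claw": 0.8, "delta_pos": [0.0, 0, 0], "yaw": 0},
  {"claw": 0.8, "delta_pos": [1.2, 0, -2.1], "yaw": 0},
  {"claw": 0.8, "delta_pos": [1.2, 0, -2.1], "yaw": 0},
  {"claw": 0.8, "delta_pos": [0.3, 0, -0.52], "yaw": 0},
  {"claw": 0.8, "delta_pos": [0, 0, 0], "yaw": 0},
], grip_force=60)

```text
clock: 20.58
eef_pos: [456.8, -162.1, 328.8]
tcp_rot: [3.141, 0.0, 1.661]
contact_force: [-0.4, -0.6, -1.2]
opening: 0.321
grasp_force: 59.8
```

```bash
python3 - <<'E'
from h import *;from rig import r;import pickle
s=r.sense();f=r.grab_frame('wrist');pickle.dump((s,f),open('f20.pkl','wb'));b=cap2d(f,15)
P=toolcloud(f);q=P[(P[...,2]>150)&(P[...,2]<164)&(abs(P[...,0])<16)&(abs(P[...,1])<18)];print('y ext',np.percentile(q[:,1],[.5,50,99.5]))
plan(s,at(s,TB+8*n,[b[1],-1.2,b[2]]),5.3)
E
```

```text
theta 0.632 base x -6.6 z 176.0 cost 82.7 n 719
y ext [-17.51827528  -0.93293729  17.40436077]
at [ 456.8 -162.1  328.8] finger 5.2 cm [-3.92 -5.68 -1.96]  yaw -0.002 F [-0.4 -0.6 -1.2] open 0.321 grip 59.8 t 20.57
```

Request:
apply_moves([
  {"claw": 0.8, "delta_pos": [-1, -2, -1], "yaw": 0},
  {"claw": 0.8, "delta_pos": [-1.5, -2, -0.96], "yaw": 0},
  {"claw": 0.8, "delta_pos": [-1.4, -1.7, 0], "yaw": 0},
  {"claw": 0.8, "delta_pos": [0, 0, 0], "yaw": 0},
  {"claw": 0.8, "delta_pos": [0, 0, 0], "yaw": 0},
])

```text
clock: 21.25
eef_pos: [403.5, -206.3, 348.5]
tcp_rot: [-3.141, -0.0, 1.66]
contact_force: [-0.3, 0.9, -0.9]
opening: 0.32
grasp_force: 59.8
```

```bash
python3 - <<'E'
from h import *;from rig import r;import pickle
s=r.sense();f=r.grab_frame('wrist');pickle.dump((s,f),open('f21.pkl','wb'));b=cap2d(f,15)
for k in (8,-5): plan(s,at(s,TB+k*n,[-6.3,-1.0,176.0]),5.3)
E
```

```text
theta 0.652 base x -6.6 z 175.9 cost 93.6 n 719
at [ 403.5 -206.3  348.5] finger 5.1 cm [-0.03  0.01  0.  ]  yaw -0.004 F [-0.3  0.9 -0.9] open 0.32 grip 59.8 t 21.25
at [ 403.5 -206.3  348.5] finger 5.1 cm [-0.67  0.02  1.13]  yaw -0.004 F [-0.3  0.9 -0.9] open 0.32 grip 59.8 t 21.25
```

Request:
apply_moves([
  {"claw": 0.8, "delta_pos": [-0.3, 0, 0.5], "yaw": 0},
  {"claw": 0.8, "delta_pos": [-0.34, 0, 0.63], "yaw": 0},
  {"claw": 0.8, "delta_pos": [-0.15, 0, 0.26], "yaw": 0},
  {"claw": 0.8, "delta_pos": [0, 0, 0], "yaw": 0},
])

```text
clock: 21.8
eef_pos: [404.5, -214.0, 334.2]
tcp_rot: [-3.141, -0.0, 1.661]
contact_force: [-0.4, 0.2, -0.4]
opening: 0.323
grasp_force: 59.8
```

Request:
apply_moves([
  {"claw": 0.8, "delta_pos": [-0.1, 0, 0.17], "yaw": 0},
  {"claw": 0.8, "delta_pos": [0, 0, 0], "yaw": 0},
])

```text
clock: 22.05
eef_pos: [404.5, -214.9, 332.9]
tcp_rot: [3.142, -0.0, 1.661]
contact_force: [-0.4, 0.8, -1.8]
opening: 0.318
grasp_force: 59.7
```

```bash
python3 - <<'E'
from h import *;from rig import r;import pickle
s=r.sense();f=r.grab_frame('wrist');pickle.dump((s,f),open('f22.pkl','wb'));b=cap2d(f,15)
w=s['eef_pos']+Rm(s['tcp_rot'])@np.array([b[1],-1.0,b[2]])-TB;print('base rel tip',w@X,w@Y,w@n)
plan(s,at(s,TB-16*n,[b[1],-1.0,b[2]]),5.3)
E
```

```text
theta 0.641 base x -6.7 z 175.9 cost 86.9 n 717
base rel tip 0.028770118955299573 0.16444012199844527 -9.760770580142157
at [ 404.5 -214.9  332.9] finger 5.2 cm [-0.31 -0.02  0.54]  yaw -0.003 F [-0.4  0.8 -1.8] open 0.318 grip 59.7 t 22.05
```

Request:
apply_moves([
  {"claw": 0.8, "delta_pos": [-0.1, 0, 0.17], "yaw": 0},
  {"claw": 0.8, "delta_pos": [-0.1, 0, 0.17], "yaw": 0},
  {"claw": 0.8, "delta_pos": [0, 0, 0], "yaw": 0},
])

```text
clock: 22.48
eef_pos: [404.8, -217.1, 329.3]
tcp_rot: [3.142, 0.0, 1.661]
contact_force: [0.8, -0.3, -3.9]
opening: 0.318
grasp_force: 59.5
```

```bash
python3 - <<'E'
from h import *;from rig import r;import pickle
s=r.sense();f=r.grab_frame('wrist');pickle.dump((s,f),open('f23.pkl','wb'));b=cap2d(f,15)
w=s['eef_pos']+Rm(s['tcp_rot'])@np.array([b[1],-1.0,b[2]])-TB;print('base rel tip',w@X,w@Y,w@n)
F=s['contact_force'];print('F X,Y,n',F@X,F@Y,F@n,s['wrist_torque'])
plan(s,at(s,TB-16*n,[b[1],-1.0,b[2]]),5.3)
E
```

```text
theta 0.656 base x -6.7 z 175.9 cost 83.1 n 718
base rel tip 0.2080231487772597 0.1843988577308896 -14.072527136423469
F X,Y,n -1.5741403586288385 0.7839244560893202 -3.603374078904247 [-0.03458301 -0.13943851 -0.00470139]
at [ 404.8 -217.1  329.3] finger 5.2 cm [-0.08 -0.02  0.18]  yaw -0.002 F [ 0.8 -0.3 -3.9] open 0.318 grip 59.5 t 22.48
```

Request:
apply_moves([
  {"claw": 0.8, "delta_pos": [-0.1, 0, 0.17], "yaw": 0},
  {"claw": 0.8, "delta_pos": [0, 0, 0], "yaw": 0},
  {"claw": 0.8, "delta_pos": [0, 0, 0], "yaw": 0},
])

```text
clock: 22.9
eef_pos: [404.9, -218.0, 328.0]
tcp_rot: [3.141, 0.0, 1.661]
contact_force: [-0.5, 1.3, 3.9]
opening: 0.323
grasp_force: 60.1
```

```bash
python3 - <<'E'
from h import *;from rig import r;import pickle
s=r.sense();f=r.grab_frame('wrist');pickle.dump((s,f),open('f24.pkl','wb'));b=cap2d(f,15)
w=s['eef_pos']+Rm(s['tcp_rot'])@np.array([b[1],-1.0,b[2]])-TB;print('base rel tip',w@X,w@Y,w@n)
F=s['contact_force'];print('F X,Y,n',F@X,F@Y,F@n,s['wrist_torque'])
plan(s,at(s,TB-16*n,[b[1],-1.0,b[2]]),5.3)
hc=cloud(f,s)-TB;h=hc@n;x=hc@X;y=hc@Y;q=np.hypot(x,y)
m=(q>29)&(q<36)&(abs(h)<40);print('tyre h',np.nanpercentile(h[m],[10,50,90]),m.sum())
m=(q<6)&(h<30);print('dome top h',np.nanpercentile(h[m],[10,50,90]))
P=toolcloud(f)
for sg in(-1,1):
    m=(P[...,1]*sg>14)&(P[...,1]*sg<40)&(abs(P[...,0])<16)&(P[...,2]>130)&(P[...,2]<185);print(sg,np.percentile(P[m][:,2],[50,90,99]))
E
```

```text
theta 0.630 base x -6.5 z 176.0 cost 87.5 n 717
base rel tip 0.1137627413836082 0.24977920680053023 -15.536433569798305
F X,Y,n 0.7362718649509383 -0.40008944881720127 4.051958900792408 [0.42597742 0.04726116 0.02346804]
at [ 404.9 -218.   328. ] finger 5.2 cm [-0.01 -0.02  0.05]  yaw -0.003 F [-0.5  1.3  3.9] open 0.323 grip 60.1 t 22.9
tyre h [-23.18190498 -22.10845275  34.73754246] 3203
dome top h [4.37915073 5.205943   6.16451978]
-1 [146.11113344 163.26281323 184.07000638]
1 [147.31605303 164.93031794 184.57413094]
```

Request:
apply_moves([
  {"claw": 0.8, "delta_pos": [-0.08, 0, 0.13], "yaw": 0},
  {"claw": 0.8, "delta_pos": [-0.05, 0, 0.09], "yaw": 0},
  {"claw": 0.8, "delta_pos": [0, 0, 0], "yaw": 0},
])

```text
clock: 23.32
eef_pos: [405.1, -219.0, 327.1]
tcp_rot: [3.141, -0.001, 1.66]
contact_force: [-5.2, 7.8, 23.4]
opening: 0.323
grasp_force: 61.9
```

Request:
apply_moves([
  {"claw": 0.0, "delta_pos": [0, 0, 0], "yaw": 0},
  {"claw": 0.0, "delta_pos": [0, 0, 0], "yaw": 0},
  {"claw": 0.0, "delta_pos": [0, 0, 0], "yaw": 0},
  {"claw": 0.0, "delta_pos": [1.0, 0, -1.74], "yaw": 0},
  {"claw": 0.0, "delta_pos": [2, 0, -3.48], "yaw": 0},
  {"claw": 1, "delta_pos": [0, 0, 0], "yaw": 0},
  {"claw": 1, "delta_pos": [0, 0, 0], "yaw": 0},
  {"claw": 1, "delta_pos": [0, 0, 0], "yaw": 0},
])

```text
clock: 24.32
eef_pos: [402.0, -189.6, 376.9]
tcp_rot: [-3.14, -0.001, 1.661]
contact_force: [0.7, -0.4, 0.9]
opening: -0.001
grasp_force: 0.0
```

```bash
cat >> h.py <<'E'
def look(f,s,T,Rc):
    "cap on axle: dome-top height over tip (home +5), plane tilt error of the dome rim"
    C=cloud(f,s)-T;h=C@n;x=C@X;y=C@Y
    m=(np.hypot(x,y)<Rc+4)&(h>-14)&(h<12);Q=np.c_[x[m],y[m],h[m]]
    top=Q[Q[:,2]>0];print('cap pts',len(Q),'centre',((np.percentile(top[:,:2],1,0)+np.percentile(top[:,:2],99,0))/2).round(1),'top h',np.percentile(Q[:,2],[50,90,99]).round(1))
    c=np.median(top[:,:2],0);k=np.hypot(*(Q[:,:2]-c).T)<7;A=np.c_[Q[k][:,:2]-c,np.ones(k.sum())];sl=np.linalg.lstsq(A,Q[k][:,2],rcond=None)[0];print('slope x,y, h',sl.round(3))
E
python3 - <<'E'
from h import *;from rig import r;import pickle
s=r.sense();f=r.grab_frame('wrist');pickle.dump((s,f),open('f25.pkl','wb'))
look(f,s,TB,15)
plan(s,at(s,TB+12*n,[0,0,173]),5.3);print(s['wrist_torque'])
P=toolcloud(f)
m=(abs(P[...,1])<25)&(abs(P[...,0])<16)&(P[...,2]>140)&(P[...,2]<182);print(m.sum(),np.percentile(P[m],[1,50,99],0).round(1))
E
```

```text
Traceback (most recent call last):
  File "h.py", line 75, in look
    top=Q[Q[:,2]>0];print('cap pts',len(Q),'centre',((np.percentile(top[:,:2],1,0)+np.percentile(top[:,:2],99,0))/2).round(1),'top h',np.percentile(Q[:,2],[50,90,99]).round(1))
                                                      ~~~~~~~~~~~~~^^^^^^^^^^^^^^^
IndexError: index -1 is out of bounds for axis 0 with size 0
```

Request:
apply_moves([
  {"claw": 1, "delta_pos": [-3, 0, -1], "yaw": 0},
  {"claw": 1, "delta_pos": [-3.5, 0, 0], "yaw": 0},
  {"claw": 1, "delta_pos": [0, 0, 0], "yaw": 0},
])

```text
clock: 24.75
eef_pos: [408.2, -255.9, 387.2]
tcp_rot: [-3.141, 0.0, 1.659]
contact_force: [-0.6, 0.4, 0.1]
opening: -0.002
grasp_force: 0.0
```

```bash
python3 - <<'E'
from h import *;from rig import r;import pickle
s=r.sense();f=r.grab_frame('wrist');pickle.dump((s,f),open('f26.pkl','wb'))
look(f,s,TB,15)
C=cloud(f,s)
d=C-TB;x,y,h=d@X,d@Y,d@n;q=np.hypot(x,y)
for a,b in((0,5),(5,10),(10,14),(16,20),(28,36)):
    for side in(0,1,2,3):
        ang=np.degrees(np.arctan2(y,x))%360;m=(q>a)&(q<b)&(abs(ang-side*90-45)<45)&(h>-45)&(h<30);print(a,side,m.sum(),np.median(h[m]).round(1),end=' | ')
    print()
P=toolcloud(f);m=(abs(P[...,1])<25)&(abs(P[...,0])<16)&(P[...,2]>140)&(P[...,2]<185);print(m.sum(),np.percentile(P[m],[1,50,99],0).round(1))
plan(s,at(s,TB+12*n,[0,0,173]),5.3)
E
```

```text
cap pts 1677 centre [-0.3 -0.2] top h [2.9 4.8 5.6]
slope x,y, h [-2.200e-02  2.000e-03  4.598e+00]
0 0 49 4.8 | 0 1 46 4.5 | 0 2 43 4.6 | 0 3 44 4.4 | 
5 0 152 4.1 | 5 1 125 4.0 | 5 2 130 4.3 | 5 3 147 4.1 | 
10 0 302 0.2 | 10 1 132 2.3 | 10 2 130 2.2 | 10 3 288 0.3 | 
16 0 203 -27.9 | 16 1 53 -28.0 | 16 2 45 -28.2 | 16 3 212 -27.7 | 
28 0 804 -22.2 | 28 1 682 -22.3 | 28 2 685 -22.4 | 28 3 820 -22.3 | 
1509 [[  6.8 -14.5 140.6]
 [ 11.1  -0.9 152.6]
 [ 12.   12.2 167.8]]
at [ 408.2 -255.9  387.2] finger 5.0 cm [ 4.53 -0.12  3.83]  yaw -0.005 F [-0.6  0.4  0.1] open -0.002 grip 0.0 t 24.75
```

The larger cap is home: dome top 4.7 mm above the tip, level with its wheel within 0.02. Next is the smaller cap.

```bash
python3 - <<'E'
from h import *;from rig import r
plan(r.sense(),[516.5,278,300],5.3)
E
```

```text
at [ 407.9 -254.8  387. ] finger 5.0 cm [52.11 15.52  8.74]  yaw -0.004 F [-0.   0.7 -0.6] open 0.0 grip 0.0 t 24.8
```

Request:
apply_moves([
  {"claw": 1, "delta_pos": [5.8, 1.7, -0.5], "yaw": 0},
  {"claw": 1, "delta_pos": [5.8, 1.7, 0], "yaw": 0},
  {"claw": 1, "delta_pos": [5.8, 1.7, 0], "yaw": 0},
  {"claw": 0.0, "delta_pos": [5.8, 1.7, 0], "yaw": 0},
  {"claw": 0.0, "delta_pos": [5.8, 1.7, 0], "yaw": 0},
  {"claw": 0.0, "delta_pos": [5.8, 1.7, 1], "yaw": 0},
  {"claw": 0.0, "delta_pos": [5.8, 1.7, 3], "yaw": 0},
  {"claw": 0.0, "delta_pos": [5.8, 1.7, 3], "yaw": 0},
], grip_force=20)

```text
clock: 25.8
eef_pos: [499.3, 213.9, 326.3]
tcp_rot: [-3.141, -0.0, 1.662]
contact_force: [0.7, -0.9, 0.2]
opening: 0.501
grasp_force: 0.0
```

Request:
apply_moves([
  {"claw": 0.0, "delta_pos": [4.5, 1.7, 2.2], "yaw": 0},
  {"claw": 0.0, "delta_pos": [0, 0, 0], "yaw": 0},
  {"claw": 0.0, "delta_pos": [0, 0, 0], "yaw": 0},
])

```text
clock: 26.18
eef_pos: [512.1, 257.8, 304.8]
tcp_rot: [-3.14, 0.001, 1.662]
contact_force: [0.3, -0.3, -1.0]
opening: 0.503
grasp_force: 0.0
```

```bash
python3 - <<'E'
from h import *;from rig import r;import pickle
np.set_printoptions(suppress=True,precision=1)
s=r.sense();f=r.grab_frame('wrist');pickle.dump((s,f),open('f27.pkl','wb'))
C=cloud(f,s);d=np.hypot(C[...,0]-516,C[...,1]-289);m=(d<18)&(C[...,2]>14)&(C[...,2]<40);Q=C[m];t=Q[Q[:,2]>np.percentile(Q[:,2],70)]
print(m.sum(),'top',t.mean(0),'ext',np.percentile(t,[1,99],0))
plan(s,[516.5,289,184],5.3)
E
```

```text
638 top [516.7 290.   24.8] ext [[508.5 282.9  24. ]
 [523.8 297.3  26.5]]
at [512.1 257.8 304.8] finger 5.2 cm [ 3.1  0.7 12.1]  yaw -0.002 F [ 0.3 -0.3 -1. ] open 0.503 grip 0.0 t 26.18
```

Request:
apply_moves([
  {"claw": 0.0, "delta_pos": [3.2, 0.75, 0], "yaw": 0},
  {"claw": 0.0, "delta_pos": [0, 0, 4], "yaw": 0},
  {"claw": 0.0, "delta_pos": [0, 0, 4], "yaw": 0},
  {"claw": 0.0, "delta_pos": [0, 0, 2.5], "yaw": 0},
  {"claw": 0.0, "delta_pos": [0, 0, 1.55], "yaw": 0},
  {"claw": 0.8, "delta_pos": [0, 0, 0], "yaw": 0},
  {"claw": 0.8, "delta_pos": [0, 0, 0], "yaw": 0},
  {"claw": 0.8, "delta_pos": [0, 0, 0], "yaw": 0},
], grip_force=20)

```text
clock: 27.22
eef_pos: [518.0, 290.5, 185.9]
tcp_rot: [3.14, -0.001, 1.661]
contact_force: [-0.1, -0.0, 0.1]
opening: 0.278
grasp_force: 19.8
```

Request:
apply_moves([
  {"claw": 0.8, "delta_pos": [0, 0, 0], "yaw": 0},
  {"claw": 0.8, "delta_pos": [0, 0, 0], "yaw": 0},
  {"claw": 0.8, "delta_pos": [0, 0, -3], "yaw": 0},
  {"claw": 0.8, "delta_pos": [0, 0, -5], "yaw": 0},
  {"claw": 0.8, "delta_pos": [0, 0, -5], "yaw": 0},
  {"claw": 0.8, "delta_pos": [0, 0, -4], "yaw": 0},
  {"claw": 0.8, "delta_pos": [0, 0, 0], "yaw": 0},
])

```text
clock: 28.1
eef_pos: [518.5, 290.9, 358.4]
tcp_rot: [3.136, -0.003, 1.661]
contact_force: [0.6, -0.7, -1.9]
opening: 0.276
grasp_force: 19.8
```

```bash
python3 - <<'E'
from h import *;from rig import r;import pickle
s=r.sense();f=r.grab_frame('wrist');pickle.dump((s,f),open('f28.pkl','wb'));b=cap2d(f,12.5)
plan(s,at(s,TB-42*n-47*X+58*Y+45*n,[b[1],-1.0,b[2]-12]),5.3)
E
```

```text
theta 0.083 base x -0.5 z 180.7 cost 60.8 n 633
at [518.5 290.9 358.4] finger 5.2 cm [-45.3  -10.25   4.31]  yaw -0.002 F [ 0.6 -0.7 -1.9] open 0.276 grip 19.8 t 28.1
```

Request:
apply_moves([
  {"claw": 0.8, "delta_pos": [-5.8, -1.3, 0], "yaw": 0},
  {"claw": 0.8, "delta_pos": [-5.8, -1.3, 0], "yaw": 0},
  {"claw": 0.8, "delta_pos": [-5.8, -1.3, 0], "yaw": 0},
  {"claw": 0.8, "delta_pos": [-5.8, -1.3, 0], "yaw": 0},
  {"claw": 0.8, "delta_pos": [-5.8, -1.3, 0], "yaw": 0},
  {"claw": 0.8, "delta_pos": [-5.8, -1.3, 0], "yaw": 0},
  {"claw": 0.8, "delta_pos": [-5.5, -1.3, 0], "yaw": 0},
  {"claw": 0.8, "delta_pos": [-5.0, -1.15, 2], "yaw": 0},
])

```text
clock: 29.15
eef_pos: [455.7, -171.9, 334.3]
tcp_rot: [3.141, 0.0, 1.66]
contact_force: [0.6, -0.0, -0.8]
opening: 0.274
grasp_force: 19.8
```

Request:
apply_moves([
  {"claw": 0.8, "delta_pos": [0, 0, 2.3], "yaw": 0},
  {"claw": 0.8, "delta_pos": [0, 0, 0], "yaw": 0},
])

```text
clock: 29.4
eef_pos: [454.8, -170.1, 309.2]
tcp_rot: [-3.136, -0.003, 1.659]
contact_force: [-0.2, 0.5, -0.6]
opening: 0.28
grasp_force: 19.8
```

```bash
python3 - <<'E'
from h import *;from rig import r;import pickle
s=r.sense()
for hp in (20,12.5): plan(s,at(s,TB-42*n-46*X+58*Y+hp*n,[-.5,-1.0,168.2]),5.3)
E
```

```text
at [ 454.8 -170.1  309.2] finger 5.1 cm [-1.27  0.47  1.74]  yaw -0.004 F [-0.2  0.5 -0.6] open 0.28 grip 19.8 t 29.4
at [ 454.8 -170.1  309.2] finger 5.1 cm [-1.65  0.48  2.39]  yaw -0.004 F [-0.2  0.5 -0.6] open 0.28 grip 19.8 t 29.4
```

Request:
apply_moves([
  {"claw": 0.8, "delta_pos": [-0.8, 0.45, 0.8], "yaw": 0},
  {"claw": 0.8, "delta_pos": [-0.75, 0, 0.9], "yaw": 0},
  {"claw": 0.8, "delta_pos": [0, 0, 0.2], "yaw": 0},
  {"claw": 0.8, "delta_pos": [0.02, 0, 0.2], "yaw": 0},
  {"claw": 0.8, "delta_pos": [0.05, 0, 0.2], "yaw": 0},
  {"claw": 0.8, "delta_pos": [0.05, 0, 0.1], "yaw": 0},
  {"claw": 0.8, "delta_pos": [0, 0, 0], "yaw": 0},
])

```text
clock: 30.28
eef_pos: [462.0, -183.7, 287.8]
tcp_rot: [-3.142, -0.0, 1.661]
contact_force: [-0.4, -0.3, -0.7]
opening: 0.277
grasp_force: 19.8
```

```bash
cat >> h.py <<'E'
def rep(s,f,Rc):
    b=cap2d(f,Rc);w=s['eef_pos']+Rm(s['tcp_rot'])@np.array([b[1],-1.,b[2]])-(TB-42*n);v=s['eef_pos']+Rm(s['tcp_rot'])@np.array([-.5,-1.,168.2])-(TB-42*n)
    F=s['contact_force'];print('base XYn',(w@X).round(1),(w@Y).round(1),(w@n).round(1),'pivot Xn',(v@X).round(1),(v@n).round(1),'F Xn',(F@X).round(1),(F@n).round(1))
E
python3 - <<'E'
from h import *;from rig import r;import pickle
s=r.sense();f=r.grab_frame('wrist');pickle.dump((s,f),open('f29.pkl','wb'));rep(s,f,12.5)
E
```

```text
theta 0.077 base x -0.4 z 180.7 cost 62.9 n 634
base XYn -52.5 60.2 4.8 pivot Xn -46.2 15.6 F Xn -0.1 -0.7
```

Request:
apply_moves([
  {"claw": 0.8, "delta_pos": [-0.1, 0, 0.1], "yaw": 0},
  {"claw": 0.8, "delta_pos": [0.02, 0, 0.2], "yaw": 0},
  {"claw": 0.8, "delta_pos": [0.05, 0, 0.2], "yaw": 0},
  {"claw": 0.8, "delta_pos": [0.05, 0, 0.1], "yaw": 0},
  {"claw": 0.8, "delta_pos": [0, 0, 0], "yaw": 0},
])

```text
clock: 30.95
eef_pos: [462.4, -183.3, 282.4]
tcp_rot: [3.14, -0.001, 1.66]
contact_force: [0.2, 6.5, 7.6]
opening: 0.276
grasp_force: 21.1
```

```bash
python3 - <<'E'
from h import *;from rig import r;import pickle
s=r.sense();f=r.grab_frame('wrist');pickle.dump((s,f),open('f30.pkl','wb'));rep(s,f,12.5)
E
```

```text
theta 0.343 base x -2.4 z 179.2 cost 67.5 n 597
base XYn -53.1 60.9 0.6 pivot Xn -49.4 11.1 F Xn -1.9 9.8
```

Request:
apply_moves([
  {"claw": 0.8, "delta_pos": [0.2, 0, -0.35], "yaw": 0},
  {"claw": 0.8, "delta_pos": [-0.52, 0, -0.3], "yaw": 0},
  {"claw": 0.8, "delta_pos": [-0.15, 0, 0.26], "yaw": 0},
  {"claw": 0.8, "delta_pos": [0.03, 0, 0.18], "yaw": 0},
  {"claw": 0.8, "delta_pos": [0.1, 0, 0.15], "yaw": 0},
  {"claw": 0.8, "delta_pos": [0.1, 0, 0.1], "yaw": 0},
  {"claw": 0.8, "delta_pos": [0, 0, 0], "yaw": 0},
])

```text
clock: 31.88
eef_pos: [462.8, -186.5, 282.3]
tcp_rot: [3.14, 0.001, 1.661]
contact_force: [-0.4, 1.3, 11.8]
opening: 0.279
grasp_force: 21.9
```

```bash
python3 - <<'E'
from h import *;from rig import r;import pickle
s=r.sense();f=r.grab_frame('wrist');pickle.dump((s,f),open('f31.pkl','wb'));rep(s,f,12.5)
E
```

```text
theta 0.567 base x -4.4 z 177.6 cost 109.7 n 623
base XYn -47.6 61.2 -0.8 pivot Xn -46.3 9.3 F Xn 4.7 10.9
```

Request:
apply_moves([
  {"claw": 0.8, "delta_pos": [-0.15, 0, 0.0], "yaw": 0},
  {"claw": 0.8, "delta_pos": [-0.1, 0, 0.0], "yaw": 0},
  {"claw": 0.8, "delta_pos": [0, 0, 0], "yaw": 0},
])

```text
clock: 32.3
eef_pos: [463.0, -187.6, 282.3]
tcp_rot: [3.14, -0.003, 1.659]
contact_force: [1.1, 14.5, 16.2]
opening: 0.279
grasp_force: 22.4
```

Request:
apply_moves([
  {"claw": 0.8, "delta_pos": [0, 0, 0], "yaw": 0},
  {"claw": 0.8, "delta_pos": [0.05, 0, -0.1], "yaw": 0},
  {"claw": 0.8, "delta_pos": [1.2, 0, -2.1], "yaw": 0},
  {"claw": 0.8, "delta_pos": [1.25, 0, -2.1], "yaw": 0},
  {"claw": 0.8, "delta_pos": [0, 0, 0], "yaw": 0},
  {"claw": 0.8, "delta_pos": [0, 0, 0], "yaw": 0},
], grip_force=60)

```text
clock: 33.05
eef_pos: [460.0, -163.9, 323.6]
tcp_rot: [-3.141, -0.0, 1.661]
contact_force: [-0.4, 0.6, -0.5]
opening: 0.262
grasp_force: 59.0
```

```bash
python3 - <<'E'
from h import *;from rig import r;import pickle
s=r.sense();f=r.grab_frame('wrist');pickle.dump((s,f),open('f32.pkl','wb'));b=cap2d(f,12.5)
plan(s,at(s,TS+8*n,[b[1],-1.,b[2]]),5.3)
E
```

```text
theta 0.461 base x -3.6 z 178.3 cost 59.8 n 591
at [ 460.  -163.9  323.6] finger 5.2 cm [-4.07  2.38 -2.52]  yaw -0.002 F [-0.4  0.6 -0.5] open 0.262 grip 59.0 t 33.05
```

Request:
apply_moves([
  {"claw": 0.8, "delta_pos": [0, 0.5, -2], "yaw": 0},
  {"claw": 0.8, "delta_pos": [-2, 1, -0.52], "yaw": 0},
  {"claw": 0.8, "delta_pos": [-2.05, 0.9, 0], "yaw": 0},
  {"claw": 0.8, "delta_pos": [0, 0, 0], "yaw": 0},
  {"claw": 0.8, "delta_pos": [0, 0, 0], "yaw": 0},
])

```text
clock: 33.72
eef_pos: [487.2, -201.8, 348.6]
tcp_rot: [-3.14, -0.001, 1.66]
contact_force: [-0.6, -0.1, -0.7]
opening: 0.26
grasp_force: 59.0
```

```bash
python3 - <<'E'
from h import *;from rig import r;import pickle
s=r.sense();f=r.grab_frame('wrist');pickle.dump((s,f),open('f33.pkl','wb'));b=cap2d(f,12.5)
for k in(8,-5): plan(s,at(s,TS+k*n-.3*X+.2*Y,[-3.7,-1.,178.2]),5.3)
E
```

```text
theta 0.595 base x -4.4 z 177.9 cost 65.0 n 589
at [ 487.2 -201.8  348.6] finger 5.1 cm [-0.02  0.06 -0.  ]  yaw -0.003 F [-0.6 -0.1 -0.7] open 0.26 grip 59.0 t 33.73
at [ 487.2 -201.8  348.6] finger 5.1 cm [-0.67  0.06  1.13]  yaw -0.003 F [-0.6 -0.1 -0.7] open 0.26 grip 59.0 t 33.73
```

Position is good (tilt 0.46 to 0.6, within noise of 0.52). I'll press it on along the axle.

Request:
apply_moves([
  {"claw": 0.8, "delta_pos": [-0.3, 0.06, 0.5], "yaw": 0},
  {"claw": 0.8, "delta_pos": [-0.35, 0, 0.63], "yaw": 0},
  {"claw": 0.8, "delta_pos": [-0.15, 0, 0.26], "yaw": 0},
  {"claw": 0.8, "delta_pos": [-0.1, 0, 0.17], "yaw": 0},
  {"claw": 0.8, "delta_pos": [0, 0, 0], "yaw": 0},
])

```text
clock: 34.4
eef_pos: [488.8, -210.5, 333.3]
tcp_rot: [-3.141, -0.001, 1.661]
contact_force: [0.9, 0.9, -8.4]
opening: 0.259
grasp_force: 59.1
```

Request:
apply_moves([
  {"claw": 0.8, "delta_pos": [-0.1, 0, 0.17], "yaw": 0},
  {"claw": 0.8, "delta_pos": [-0.1, 0, 0.17], "yaw": 0},
  {"claw": 0.8, "delta_pos": [-0.1, 0, 0.17], "yaw": 0},
  {"claw": 0.8, "delta_pos": [0, 0, 0], "yaw": 0},
])

```text
clock: 34.9
eef_pos: [489.1, -213.7, 328.4]
tcp_rot: [-3.141, -0.0, 1.661]
contact_force: [-0.1, 3.2, -6.3]
opening: 0.254
grasp_force: 59.3
```

```bash
python3 - <<'E'
from h import *;from rig import r;import pickle
s=r.sense();f=r.grab_frame('wrist');pickle.dump((s,f),open('f34.pkl','wb'));b=cap2d(f,12.5)
w=s['eef_pos']+Rm(s['tcp_rot'])@np.array([b[1],-1.,b[2]])-TS;F=s['contact_force'];print('base rel tip',w@X,w@Y,w@n,'F',F@X,F@n)
E
```

```text
theta 0.459 base x -3.5 z 178.4 cost 61.9 n 588
base rel tip -0.1984040591781575 0.6716478097443693 -15.490764588591006 F -5.92478252829376 -3.868190883547123
```

Request:
apply_moves([
  {"claw": 0.8, "delta_pos": [-0.1, 0, 0.15], "yaw": 0},
  {"claw": 0.8, "delta_pos": [-0.06, 0, 0.12], "yaw": 0},
  {"claw": 0.8, "delta_pos": [0, 0, 0], "yaw": 0},
])

```text
clock: 35.33
eef_pos: [489.5, -214.9, 326.9]
tcp_rot: [-3.142, -0.001, 1.66]
contact_force: [-3.4, 9.1, 7.6]
opening: 0.258
grasp_force: 60.8
```

Request:
apply_moves([
  {"claw": 0.8, "delta_pos": [-0.03, 0, 0.12], "yaw": 0},
  {"claw": 0.8, "delta_pos": [0, 0, 0], "yaw": 0},
  {"claw": 0.8, "delta_pos": [0, 0, 0], "yaw": 0},
])

```text
clock: 35.7
eef_pos: [489.5, -215.0, 326.6]
tcp_rot: [3.141, -0.001, 1.66]
contact_force: [-6.4, 11.3, 16.6]
opening: 0.259
grasp_force: 61.8
```

```bash
python3 - <<'E'
from h import *;from rig import r;import pickle
s=r.sense();f=r.grab_frame('wrist');b=cap2d(f,12.5)
w=s['eef_pos']+Rm(s['tcp_rot'])@np.array([b[1],-1.,b[2]])-TS;F=s['contact_force'];print('base rel tip',w@X,w@Y,w@n,'F',F@X,F@n)
E
```

```text
theta 0.459 base x -3.5 z 178.2 cost 64.7 n 591
base rel tip -0.11466654659884412 1.1482609477166266 -17.46062141004728 F -2.0192405815630305 20.290823743162765
```

Pressed to 20 N and stopped on the hub. I'll release, back off along the axle and check both caps.

Request:
apply_moves([
  {"claw": 0.1, "delta_pos": [0, 0, 0], "yaw": 0},
  {"claw": 0.1, "delta_pos": [0, 0, 0], "yaw": 0},
  {"claw": 0.1, "delta_pos": [0, 0, 0], "yaw": 0},
  {"claw": 0.1, "delta_pos": [1.0, 0, -1.74], "yaw": 0},
  {"claw": 0.1, "delta_pos": [2, 0, -3.48], "yaw": 0},
  {"claw": 0.1, "delta_pos": [-3.5, -2, -1], "yaw": 0},
  {"claw": 0.1, "delta_pos": [-3, -2, 0], "yaw": 0},
  {"claw": 0.1, "delta_pos": [0, 0, 0], "yaw": 0},
])

```text
clock: 36.75
eef_pos: [452.2, -255.0, 388.5]
tcp_rot: [3.141, 0.001, 1.659]
contact_force: [-0.1, -0.2, 0.4]
opening: 0.45
grasp_force: 0.0
```

```bash
python3 - <<'E'
from h import *;from rig import r;import pickle
s=r.sense();f=r.grab_frame('wrist');pickle.dump((s,f),open('f36.pkl','wb'));plan(s,TS)
C=cloud(f,s)
for nm,T,Rc,rt in(('big',TB,15,(28,36)),('small',TS,12.5,(20,26))):
    print(nm);look(f,s,T,Rc);d=C-T;h=d@n;q=np.hypot(d@X,d@Y);m=(q>rt[0])&(q<rt[1])&(h>-40)&(h<-5);print('tyre',np.median(h[m]))
F,T0=pickle.load(open('f0.pkl','rb'))[1],r.grab_frame('top')
for n_,(u,v) in dict(y=(255,203),b=(354,192)).items():
    a=F['top']['img'][v-22:v+22,u-22:u+22].astype(int);b=T0['img'][v-22:v+22,u-22:u+22].astype(int);print(n_,'top diff',abs(a-b).mean())
E
```

```text
at [ 452.2 -255.   388.5] finger 5.0 cm [ 4.22  3.84 22.49]  F [-0.1 -0.2  0.4] open 0.45 grip 0.0 t 36.75
big
cap pts 1742 centre [-0.4  0.3] top h [2.7 4.8 5.6]
slope x,y, h [-0.015 -0.019  4.561]
tyre -22.263984771961592
small
cap pts 1219 centre [-0.1  0.3] top h [2.2 4.7 5.7]
slope x,y, h [-0.084  0.014  4.37 ]
tyre -22.39860224979888
y top diff 14.75292699724518
b top diff 33.47176308539945
```

The small cap is at depth but reads about 0.08 rad off square. I'll square it with a gentle push of the closed fingertips on the high side of its dome.

```bash
python3 - <<'E'
from h import *;from rig import r
s=r.sense()
for k in(35,9,5): plan(s,at(s,TS-4*X+k*n,[-10,-.5,173]),5.3)
E
```

```text
at [ 452.9 -253.7  387.9] finger 5.1 cm [7.16 3.81 2.29]  yaw -0.003 F [ 0.4 -0.2  0.1] open 0.45 grip 0.0 t 36.85
at [ 452.9 -253.7  387.9] finger 5.1 cm [5.87 3.81 4.55]  yaw -0.003 F [ 0.4 -0.2  0.1] open 0.45 grip 0.0 t 36.85
at [ 452.9 -253.7  387.9] finger 5.1 cm [5.67 3.81 4.9 ]  yaw -0.003 F [ 0.4 -0.2  0.1] open 0.45 grip 0.0 t 36.85
```

Request:
apply_moves([
  {"claw": 1, "delta_pos": [3.6, 1.9, 0], "yaw": 0},
  {"claw": 1, "delta_pos": [3.56, 1.9, 1], "yaw": 0},
  {"claw": 1, "delta_pos": [0, 0, 1.3], "yaw": 0},
  {"claw": 1, "delta_pos": [-0.65, 0, 1.1], "yaw": 0},
  {"claw": 1, "delta_pos": [-0.6, 0, 1.0], "yaw": 0},
  {"claw": 1, "delta_pos": [-0.1, 0, 0.17], "yaw": 0},
  {"claw": 1, "delta_pos": [0, 0, 0], "yaw": 0},
], grip_force=40)

```text
clock: 37.72
eef_pos: [485.3, -193.4, 341.4]
tcp_rot: [-3.141, -0.0, 1.66]
contact_force: [0.6, -0.1, 0.1]
opening: 0.002
grasp_force: 0.0
```

Request:
apply_moves([
  {"claw": 1, "delta_pos": [-0.1, 0, 0.17], "yaw": 0},
  {"claw": 1, "delta_pos": [0, 0, 0], "yaw": 0},
])

```text
clock: 37.98
eef_pos: [485.6, -193.8, 339.9]
tcp_rot: [3.141, 0.0, 1.661]
contact_force: [0.2, -0.0, 0.0]
opening: -0.002
grasp_force: 0.0
```

Request:
apply_moves([
  {"claw": 1, "delta_pos": [-0.2, 0, 0.12], "yaw": 0},
  {"claw": 1, "delta_pos": [-0.1, 0, 0.17], "yaw": 0},
  {"claw": 1, "delta_pos": [0, 0, 0], "yaw": 0},
])

```text
clock: 38.35
eef_pos: [485.9, -196.4, 337.3]
tcp_rot: [3.141, -0.001, 1.661]
contact_force: [-1.4, 4.2, 7.8]
opening: -0.005
grasp_force: 4.3
```

Request:
apply_moves([
  {"claw": 1, "delta_pos": [-0.08, 0, 0.13], "yaw": 0},
  {"claw": 1, "delta_pos": [0, 0, 0], "yaw": 0},
])

```text
clock: 38.6
eef_pos: [486.0, -196.8, 336.7]
tcp_rot: [3.141, -0.002, 1.66]
contact_force: [-3.6, 7.3, 15.6]
opening: -0.001
grasp_force: 8.8
```

Request:
apply_moves([
  {"claw": 1, "delta_pos": [-0.03, 0, 0.05], "yaw": 0},
  {"claw": 1, "delta_pos": [0, 0, 0], "yaw": 0},
  {"claw": 1, "delta_pos": [1.0, 0, -1.74], "yaw": 0},
  {"claw": 1, "delta_pos": [1.5, 0, -3.4], "yaw": 0},
  {"claw": 1, "delta_pos": [-4.5, -2, 0], "yaw": 0},
  {"claw": 1, "delta_pos": [-4.5, -2, 0], "yaw": 0},
  {"claw": 1, "delta_pos": [0, 0, 0], "yaw": 0},
])

```text
clock: 39.48
eef_pos: [451.2, -268.2, 387.2]
tcp_rot: [3.141, 0.001, 1.658]
contact_force: [-0.1, 0.1, -0.5]
opening: -0.002
grasp_force: 0.0
```

```bash
python3 - <<'E'
from h import *;from rig import r;import pickle
s=r.sense();f=r.grab_frame('wrist');pickle.dump((s,f),open('f37.pkl','wb'));plan(s,TS)
C=cloud(f,s)
for nm,T,Rc,rt in(('big',TB,15,(28,36)),('small',TS,12.5,(20,26))):
    print(nm);look(f,s,T,Rc);d=C-T;x,y,h=d@X,d@Y,d@n;q=np.hypot(x,y);m=(q>rt[0])&(q<rt[1])&(h>-40)&(h<-5);print('tyre',np.median(h[m]))
    for sx in(-1,1):
        for ax in(x,y):
            m=(q>5)&(q<9)&(ax*sx>4)&(h>-5)&(h<12);print(np.mean(h[m]).round(2),end=' ')
    print()
E
```

```text
at [ 451.2 -268.2  387.2] finger 5.0 cm [ 5.53  4.06 22.35]  F [-0.1  0.1 -0.5] open -0.002 grip 0.0 t 39.48
big
cap pts 1855 centre [-0.2  0.2] top h [2.7 4.8 5.6]
slope x,y, h [-0.051 -0.015  4.498]
tyre -22.22548589199457
4.44 4.39 4.07 4.24 
small
cap pts 1357 centre [-0.2  0.4] top h [2.4 5.3 6.1]
slope x,y, h [-0.113  0.038  4.811]
tyre -22.47044129122512
4.28 3.74 3.62 4.1
```

Request:
apply_moves([
  {"claw": 1, "delta_pos": [4, 0, -4], "yaw": 0},
  {"claw": 1, "delta_pos": [4, 0, -4], "yaw": 0},
  {"claw": 1, "delta_pos": [0, 0, 0], "yaw": 0},
  {"claw": 1, "delta_pos": [0, 0, 0], "yaw": 0},
])

```text
clock: 40.02
eef_pos: [444.8, -185.7, 466.3]
tcp_rot: [3.142, 0.0, 1.662]
contact_force: [0.1, -0.4, 0.0]
opening: 0.002
grasp_force: 0.0
```

```bash
python3 - <<'E'
from h import *;from rig import r;import pickle
F=pickle.load(open('f0.pkl','rb'))[1]
for nm in('side','top'):
    g=r.grab_frame(nm)
    for k,im in(('0',F[nm]['img']),('1',g['img'])):
        hs=cv2.cvtColor(im,cv2.COLOR_BGR2HSV).astype(int);h,sa,v=hs[...,0],hs[...,1],hs[...,2]
        for c,mk,lo,hi in(('yel',(h>20)&(h<32)&(sa>120)&(v>90),250,1500),('drk',(v<75)&(sa<130),90,700)):
            n_,l,st,ce=cv2.connectedComponentsWithStats(mk.astype(np.uint8));print(nm,k,c,[(ce[i].round(1).tolist(),int(st[i,4])) for i in range(1,n_) if lo<st[i,4]<hi and 180<ce[i][0]<480 and 140<ce[i][1]<260])
C=cloud(g);print('brown top z',np.nanmedian(C[188:197,349:359,2]),'yel',np.nanmedian(C[198:208,250:260],axis=(0,1)))
print(r.sense()['clock'])
E
```

```text
side 0 yel [([369.8, 198.2], 566)]
side 0 drk [([325.6, 163.0], 249), ([189.2, 228.8], 477), ([284.5, 231.5], 187), ([329.4, 222.5], 162)]
side 1 yel [([369.7, 198.2], 565)]
side 1 drk [([190.0, 230.1], 519), ([284.0, 233.5], 161)]
top 0 yel [([254.6, 204.2], 816)]
top 0 drk [([455.8, 187.2], 311), ([304.4, 195.5], 124)]
top 1 yel [([254.6, 204.2], 815)]
top 1 drk [([464.1, 160.4], 227)]
brown top z 63.31330560654237 yel [390.82364849 179.65476336  41.03415981]
40.125
```

The tins have not moved, the caps are home, and the arm is clear, so I'm handing in.

```bash
python3 -c "
from rig import r
print(r.sign_off())"
```

```text
the job is handed in; nothing more can be done
None
```

I handed the job in at about 40 s: the small wheel is fully on, both caps are pressed down to their hubs (the small cap's dome read slightly off square, near the measurement noise), and the tins have not moved.

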